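# Check gears on the bench gear tester

### The arm

A 7-joint arm with a two-finger parallel gripper is mounted at the origin on the work surface. World frame = base frame: x ahead of the robot, y to its left, z up, the work surface at z = 0. Lengths are in mm, angles in rad, forces in N, time in s.
With the tool pointing down it reaches from about 400 to 875 mm from the base axis. Payload 4.4 kg.
Tool frame: the origin (TCP) lies at the very end of the fingers, on their centre line; the grasp point (between the pads) lies ctrl.grip_depth behind it (ctrl.grip_depth is the distance from the TCP to the grasp point, in mm); y points along the fingers, x is the direction in which the jaws open and shut, and the axes are right-handed (so a half turn about y gives the same grasp; the last joint's range is limited). The gripper opens to 85 mm and grips with 20 to 120 N. Pads are 22 mm wide; open, the fingers measure 114 mm over their backs; the gripper's body (76 mm by 85 mm) begins 54 mm behind the grasp point. The pads swing forward as they close: fully open they stand 13 mm farther back than shut.
Start: joints at [1.123, 0.628, 0.038, 1.517, -0.027, 0.996, -0.02], TCP at [242.213, -603.2, 205.913] pointing down, gripper open.
Joint ranges: [-3.06, 3.06], [-0.37, 2.12], [-1.25, 1.32], [0.18, 2.47], [-1.1, 4.24], [0.23, 1.98], [-2.94, 2.94]. Speed limits (rad/s): [2.57, 2.57, 3.14, 3.14, 3.14, 3.14, 3.14].

### API

Orientations are given as [roll, pitch, yaw] about the fixed x, y, z axes, in that order (R = Rz(yaw) Ry(pitch) Rx(roll)).
In Python, from cell import ctrl gives the robot as it stands.
- The arm moves only by the tool apply_moves, never from a script. Its argument "motion" is a list of rows, each a list of 5 numbers: the shift along the tool's x, y, z in cm, then the turn about the tool's y in rad, then the finger opening in cm, from 0 to 8.54. In form: [[tx, ty, tz, roll, hand], ...]. A call has 1 to 20 rows; each row is the pose to reach, as a shift and turn from the pose commanded when the call began, along the tool's axes at that moment; what a row does not reach only later rows make up. A row lasts 1/8 s, in which the tool goes at most 62.5 mm and 10.7 degrees, less where a joint would pass 70% of its speed; a pose out of reach is approached as far as the arm can. A call with a gripper value outside its range is refused whole. The fingers move at their own pace and stop on an object; the grip force is fixed at half the most. Time passes only in rows, so rows that repeat a pose let the fingers close. It gives the time, the measured TCP pose, the force and the opening at its end, in the units of the state.
- ctrl.read_state(): the state, without advancing time (a new reading comes with each control period).
- ctrl.get_image(name): name is "scene" or "top"; returns a dict with "image" (384x512x3 uint8, red, green, blue), "vfov" (degrees; the focal length in pixels is half the picture's height over the tangent of half this angle, whatever the lens; pixels are square), "cx", "cy" (the principal point, pixels), "extrinsics" (4x4, takes a point from world to camera coordinates). Camera axes: x right, y up, looking along -z (the intrinsics and any distortion apply to the point x, -y, -z); pixel columns grow to the right and rows downward; lengths in mm; the calibration is good to about 2 mm. A picture is of the moment at which its call begins. There is no depth.
- ctrl.finish_job(): hands the job in, once; it reports no verdict.
Trained networks look in a picture, given as the dict that the camera call returned (one of the last four; its "shot" number tells which), for a name from the list of things; names that differ only in an ending like _2 or _b are one class to them, and where a whole thing is asked for, a point or a joint stands for the part that bears it (a point fixed in the world has none). Each returns a list of dicts, best first, with "confidence" (0 to 1); they miss things now and then, are a little off and sometimes report something else, mostly with a low value. They report only what shows in the picture. A call takes as long as a camera call. They do not tell look-alikes from the thing itself.
- ctrl.search_frame(picture, query): "location" ([x, y, z] in mm, in world coordinates, good to about 4 mm: the middle of the surface that is visible of it).
- ctrl.mark_of(picture, query): "location" ([x, y, z] in mm, in world coordinates, good to about 4 mm: a listed point, or the origin of a listed thing).
The state is a dict: "clock": time; "qpos": joint angles; "qd": joint speeds; "tau": joint torques, N m; "eef_pos": TCP position; "tool_rot": TCP orientation; "force": force on the tool from outside, world axes, zero at the start; "torque": the same for the moment, N m; "width": finger opening in mm.
Only numpy, scipy, OpenCV 4.12 (cv2) and the standard library are available. Lean on these libraries where they do the work, as an engineer would, in place of code of your own. Each camera call takes 0.05 s, during which the arm holds its last target.

### The job

Check the returned gears: take the two large ones, the same size as the tester's master gear, one at a time - set the gear flat on the test post, hub up, tilt the spring-centred lever all the way towards the post so that the master gear presses against it, hold it over for a good second, let the lever go so that it returns to centre, and put the gear in the wire basket before you start on the other. The small gears have the wrong tooth count: put every one of them straight into the reject box, at any time. Leave the tools and other things on the bench as they are.

Things in the scene. Friction and masses are not known exactly. Their poses are not given: they have to be found in the camera images.
- gear_tester: Gear tester, fixed beyond the mat: green base 120 mm (its x) by 310 mm (its y), 18 mm thick. On its centre line: test post at y = -90 mm, master gear at -10 mm, face-up dial at 52 mm (top 90 mm above the bench), lever pivot at 105 mm. Origin: on the underside, 90 mm from the post's axis towards the lever; x points away from the robot, give or take 0.12 rad.
- post_seat (a point): Centre of the test post's flat round seat (60 mm across, 50 mm above the bench), where the underside of a gear lies, hub up. The post itself is a stub 22 mm across standing 13 mm up from the seat, its last 7 mm tapered to 8 mm; a gear's bore drops over it easily. Axes as the tester's.
- master_gear: The tester's master gear: 24 teeth, 78 mm over the tips, 16 mm thick, level with a gear on the post. Origin: centre of its underside; 80 mm from the post's axis with the lever centred (8 mm clear of meshing with a large gear). The lever drives it 40 mm towards the post per rad; sprung (1 N, plus 0.35 N per mm), it gives once it meets the gear, so the lever can go all the way over.
- jog_lever (a joint): Angle of the tester's spring-centred lever, rad: 0 upright (it returns there by itself within half a second when let go), positive leaning towards the test post (the tester's -y), stops at -0.45 and 0.45. Fully over takes about 5 N at the knob.
- lever_knob (a point): Centre of the black ball knob, 32 mm across, on top of the lever: 150 mm above the pivot, 180 mm above the bench when upright. Below it the lever is a steel rod 12 mm across. The pivot's axis runs along the tester's x.
- large_gear_a: Large steel spur gear, 24 teeth, 78 mm over the tips (pitch circle 72 mm), toothed rim 16 mm thick; a plain round hub 40 mm across stands 22 mm up from its upper face (38 mm high in all); bore 25 mm; about 0.6 kg. Starts flat on the bench mat (3 mm thick), hub up. Origin: centre of its underside; z up through the hub.
- large_gear_b: Large steel spur gear, 24 teeth, 78 mm over the tips (pitch circle 72 mm), toothed rim 16 mm thick; a plain round hub 40 mm across stands 22 mm up from its upper face (38 mm high in all); bore 25 mm; about 0.6 kg. Starts flat on the bench mat (3 mm thick), hub up. Origin: centre of its underside; z up through the hub.
- small_gear_a: Small steel spur gear, 18 teeth, 60 mm over the tips (pitch circle 54 mm), toothed rim 16 mm thick; a plain round hub 34 mm across stands 22 mm up from its upper face (38 mm high in all); bore 25 mm; about 0.3 kg. Starts flat on the bench mat (3 mm thick), hub up. Origin: centre of its underside; z up through the hub. May be absent.
- small_gear_b: Small steel spur gear, 18 teeth, 60 mm over the tips (pitch circle 54 mm), toothed rim 16 mm thick; a plain round hub 34 mm across stands 22 mm up from its upper face (38 mm high in all); bore 25 mm; about 0.3 kg. Starts flat on the bench mat (3 mm thick), hub up. Origin: centre of its underside; z up through the hub. May be absent.
- small_gear_c: Small steel spur gear, 18 teeth, 60 mm over the tips (pitch circle 54 mm), toothed rim 16 mm thick; a plain round hub 34 mm across stands 22 mm up from its upper face (38 mm high in all); bore 25 mm; about 0.3 kg. Starts flat on the bench mat (3 mm thick), hub up. Origin: centre of its underside; z up through the hub. May be absent.
- wire_basket: Steel wire basket, 240 mm (its x) by 170 mm (its y) outside, 80 mm high, walls and floor 4 mm, open at the top, fixed to the bench, to the left or right of the mat (the two containers swap sides). Origin: centre of its underside.
- reject_box: Reject box: solid-walled grey plastic bin, 240 mm (its x) by 170 mm (its y) outside, 80 mm high, walls and floor 4 mm, open at the top, fixed to the bench, to the left or right of the mat (the two containers swap sides). Origin: centre of its underside.
- tape_roll: Roll of clear tape 60 mm across, 25 mm high, lying flat on the bench mat among the gears. Origin: centre of its underside. Leave it.
- screw_jar: Small capped jar 54 mm across, 55 mm high, standing on the bench mat among the gears. Origin: centre of its underside. Leave it.
- screwdriver: Screwdriver with an orange handle, lying at the robot's left front. Leave it.
- spray_can: Spray can 52 mm across, 150 mm high, standing at the back left. Leave it.
- pliers: Pliers, 160 mm long, lying at the robot's right front. Leave it.
- cordless_drill: Cordless drill about 195 mm high, standing on its battery at the back right. Leave it.
Not all that is in view belongs to the job. Leave any purple look-alike of the small_gear_a alone.

How it is judged (in metres and radians):
On the way, in this order (a step that is already met when the one before it is completed fails the run):
1. a large gear is flat on the test post and the lever is held over towards it (beyond 0.30 rad), the master gear pressing on it with more than 1.5 N, for 0.7 s ((((horizontal distance between large_gear_a and post_seat below 0.006 m and z of large_gear_a in the frame of post_seat between -0.006 and 0.006 m) and value of joint jog_lever above 0.3 rad and contact force between master_gear and large_gear_a above 1.5 N) or ((horizontal distance between large_gear_b and post_seat below 0.006 m and z of large_gear_b in the frame of post_seat between -0.006 and 0.006 m) and value of joint jog_lever above 0.3 rad and contact force between master_gear and large_gear_b above 1.5 N))), for 0.7 s.
2. the lever has been let go and is back at centre (within 0.06 rad), the gear still on the post (value of joint jog_lever between -0.06 and 0.06 rad and contact force between the fingers and gear_tester below 0.1 N and ((horizontal distance between large_gear_a and post_seat below 0.006 m and z of large_gear_a in the frame of post_seat between -0.006 and 0.006 m) or (horizontal distance between large_gear_b and post_seat below 0.006 m and z of large_gear_b in the frame of post_seat between -0.006 and 0.006 m))), for 0.1 s.
3. a large gear is in the wire basket (((x of large_gear_a in the frame of wire_basket between -0.118 and 0.118 m and y of large_gear_a in the frame of wire_basket between -0.083 and 0.083 m and z of large_gear_a in the frame of wire_basket between -0.005 and 0.07 m) or (x of large_gear_b in the frame of wire_basket between -0.118 and 0.118 m and y of large_gear_b in the frame of wire_basket between -0.083 and 0.083 m and z of large_gear_b in the frame of wire_basket between -0.005 and 0.07 m))), for 0.2 s.
4. with the first gear in the basket, the other large gear is flat on the test post and the lever is held over towards it (beyond 0.30 rad), the master gear pressing on it with more than 1.5 N, for 0.7 s (((((horizontal distance between large_gear_a and post_seat below 0.006 m and z of large_gear_a in the frame of post_seat between -0.006 and 0.006 m) and value of joint jog_lever above 0.3 rad and contact force between master_gear and large_gear_a above 1.5 N) and (x of large_gear_b in the frame of wire_basket between -0.118 and 0.118 m and y of large_gear_b in the frame of wire_basket between -0.083 and 0.083 m and z of large_gear_b in the frame of wire_basket between -0.005 and 0.07 m)) or (((horizontal distance between large_gear_b and post_seat below 0.006 m and z of large_gear_b in the frame of post_seat between -0.006 and 0.006 m) and value of joint jog_lever above 0.3 rad and contact force between master_gear and large_gear_b above 1.5 N) and (x of large_gear_a in the frame of wire_basket between -0.118 and 0.118 m and y of large_gear_a in the frame of wire_basket between -0.083 and 0.083 m and z of large_gear_a in the frame of wire_basket between -0.005 and 0.07 m)))), for 0.7 s.
5. the lever has been let go again and is back at centre (within 0.06 rad), the gear still on the post (all of step 2), for 0.1 s.
At the end, for the whole second after the job is handed in: Both large gears lie in the wire basket and every small gear that is present lies in the reject box (origin within the walls and less than 70 mm above the container's underside), at rest; the lever is within 0.06 rad of centre (x of large_gear_a in the frame of wire_basket between -0.118 and 0.118 m and y of large_gear_a in the frame of wire_basket between -0.083 and 0.083 m and z of large_gear_a in the frame of wire_basket between -0.005 and 0.07 m and x of large_gear_b in the frame of wire_basket between -0.118 and 0.118 m and y of large_gear_b in the frame of wire_basket between -0.083 and 0.083 m and z of large_gear_b in the frame of wire_basket between -0.005 and 0.07 m and x of small_gear_a in the frame of reject_box between -0.118 and 0.118 m and y of small_gear_a in the frame of reject_box between -0.083 and 0.083 m and z of small_gear_a in the frame of reject_box between -0.005 and 0.07 m and x of small_gear_b in the frame of reject_box between -0.118 and 0.118 m and y of small_gear_b in the frame of reject_box between -0.083 and 0.083 m and z of small_gear_b in the frame of reject_box between -0.005 and 0.07 m and x of small_gear_c in the frame of reject_box between -0.118 and 0.118 m and y of small_gear_c in the frame of reject_box between -0.083 and 0.083 m and z of small_gear_c in the frame of reject_box between -0.005 and 0.07 m and value of joint jog_lever between -0.06 and 0.06 rad and linear speed of each of large_gear_a, large_gear_b, small_gear_a, small_gear_b, small_gear_c below 0.03 m/s); the robot touches nothing.
It fails at once if a tool or another bystander is moved by more than 50 mm (distance of any of tape_roll, screw_jar, screwdriver, spray_can, pliers, cordless_drill from where it was at the start of the episode above 0.05 m).
It fails at once if a gear falls off the bench (height (world z) of any of large_gear_a, large_gear_b, small_gear_a, small_gear_b, small_gear_c below -0.1 m).
Of small_gear_a, small_gear_b, small_gear_c only 1 to 3 are there at a start; the rules pass over those that are not, and their reading is None.
At some moment in a run one of large_gear_a, large_gear_b, small_gear_a, small_gear_b, small_gear_c may be knocked a few centimetres aside while the robot is not near it.
Once in a run the grip may slacken for a moment while it holds something.
It also fails if it takes over 210 s, if anything falls off the work surface, if the arm or the gripper's body presses on something with over 40 N, if the wrist force passes 120 N, or if a joint passes its speed limit or range.

## Working session

There is one attempt and no reset: what is moved stays moved. The work goes in short steps, Python scripts to look and compute and a tool call to move; the robot and the scene stay as the last step left them, time stands still between calls to the robot, and variables do not carry over. Pictures are saved under pics/ and viewed, and the job is handed in when it is done.

Besides the shell and the picture viewer there is one more tool, called after "Call:" in YAML: its name, and indented under it one key for each argument. apply_moves: Moves the arm, as the interface text tells. Its arguments: {"type":"object","properties":{"motion":{"type":"array","items":{"type":"array","items":{"type":"number"}}}},"required":["motion"]}

```bash
ls; mkdir -p pics
cat > h.py <<'E'
import numpy as np,cv2
from cell import ctrl
def shot(name,fn):
    p=ctrl.get_image(name); cv2.imwrite('pics/'+fn,cv2.cvtColor(p['image'],cv2.COLOR_RGB2BGR)); return p
def f(p): return p['image'].shape[0]/2/np.tan(np.radians(p['vfov'])/2)
def proj(p,X):
    c=np.array(p['extrinsics'])@np.append(X,1); return p['cx']+f(p)*c[0]/-c[2], p['cy']+f(p)*-c[1]/-c[2]
def unproj(p,u,v,z):
    E=np.array(p['extrinsics']);R=E[:3,:3];t=E[:3,3]
    o=-R.T@t; d=R.T@np.array([(u-p['cx'])/f(p),-(v-p['cy'])/f(p),-1]); return o+d*(z-o[2])/d[2]
E
python3 - <<'E'
from h import *
s=ctrl.read_state(); print(s); print(ctrl.grip_depth)
for n in ['scene','top']:
    p=shot(n,n+'0.png'); print({k:v for k,v in p.items() if k!='image'})
    for q in ['large_gear_a','small_gear_a','post_seat','lever_knob','gear_tester','master_gear','wire_basket','reject_box','tape_roll','screw_jar']:
        for m in ctrl.mark_of(p,q): print(n,q,np.round(m['location']),round(m['confidence'],2),np.round(proj(p,m['location'])))
E
```

```text
pics
{'clock': 0.0, 'qpos': array([ 1.12322264,  0.62933605,  0.03844984,  1.51836186, -0.02700418,
        0.99632765, -0.0200176 ]), 'qd': array([ 4.10232444e-04, -2.16780583e-05, -2.97065154e-04,  1.33015756e-03,
        3.09675621e-04,  2.07100733e-04,  1.30565677e-03]), 'tau': array([-3.92328354e-05, -5.63405156e+01,  1.22631211e+00, -1.93449068e+01,
        1.09521937e-02,  1.06411308e-02, -1.15941015e-05]), 'eef_pos': array([ 241.93844003, -602.56339889,  204.99779239]), 'tool_rot': array([-1.57082235,  0.00191452, -1.18904879]), 'force': array([ 0.9133558 , -1.00797749, -0.4593223 ]), 'torque': array([ 0.05437535, -0.04396285,  0.00907234]), 'width': 85.22421253057912}
18.700000000000003
{'vfov': 48.520137806140866, 'cx': 251.05859832047065, 'cy': 194.62653040218274, 'extrinsics': array([[ 8.49133074e-01,  5.28130005e-01, -7.19169038e-03,
        -3.77597994e+02],
       [-2.97463098e-01,  4.89427002e-01,  8.19741981e-01,
         1.72069465e+01],
       [ 4.36450144e-01, -6.93930765e-01,  5.72687842e-01,
        -1.32893971e+03],
       [ 0.00000000e+00,  0.00000000e+00,  0.
[... 1694 characters left out ...]
122.]
top post_seat [526.  18.   2.] 0.57 [256. 182.]
top post_seat [669.  99. 180.] 0.35 [223. 112.]
top lever_knob [668.  97. 180.] 0.73 [224. 112.]
top lever_knob [ 520. -102.    2.] 0.39 [298. 185.]
top gear_tester [680.  -6.  -1.] 0.81 [264. 131.]
top gear_tester [528. 386.   2.] 0.2 [127. 182.]
top master_gear [276. 263.   0.] 0.75 [167. 272.]
top master_gear [682. -15.  48.] 0.67 [268. 124.]
top wire_basket [ 487. -381.    2.] 0.67 [397. 196.]
top wire_basket [433. -43.   2.] 0.46 [278. 215.]
top reject_box [531. 385.  -1.] 0.83 [127. 181.]
top tape_roll [525. 126.   2.] 0.69 [218. 183.]
top screw_jar [ 521. -102.    4.] 0.87 [298. 184.]
top screw_jar [273. 263.   1.] 0.65 [167. 273.]
```

Run:
```python
import cv2
for n in ['scene0','top0']:
    i=cv2.imread(f'pics/{n}.png'); cv2.imwrite(f'pics/{n}b.png',cv2.resize(i,(800,600),interpolation=cv2.INTER_CUBIC))
```

```text
(no output)
```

View pics/scene0b.png

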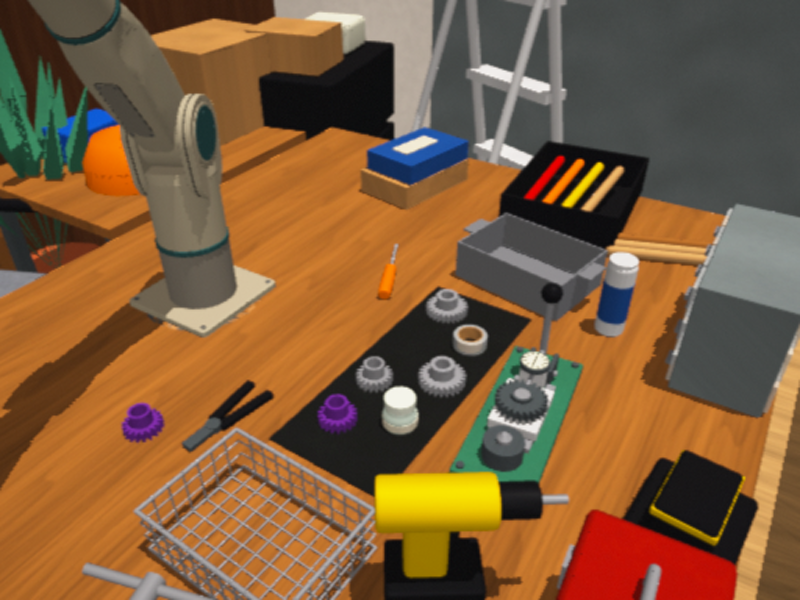

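View pics/top0b.png

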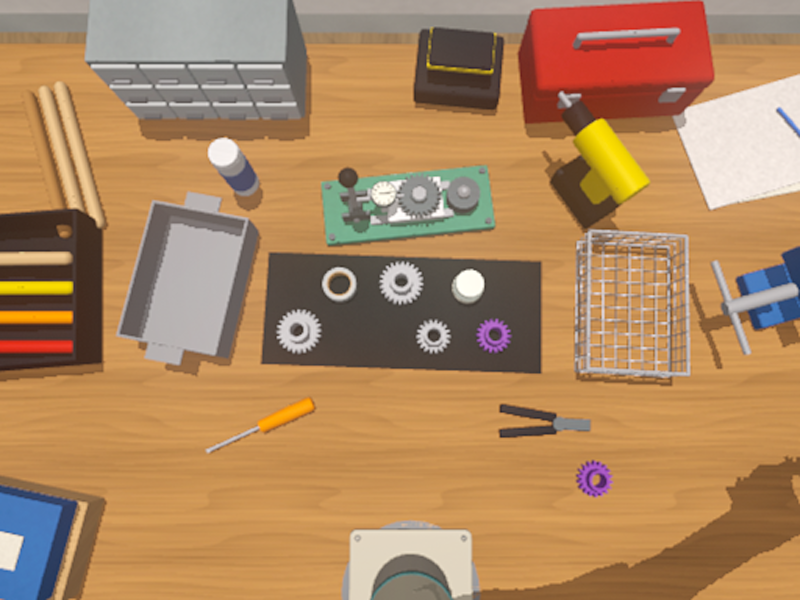

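```bash
cat >> h.py <<'E'
def overlay(p,circs,box,fn,s=4):
    # circs: (x,y,z,r,color)
    x0,y0,x1,y1=box; im=cv2.cvtColor(p['image'],cv2.COLOR_RGB2BGR)[y0:y1,x0:x1]; im=cv2.resize(im,None,fx=s,fy=s,interpolation=cv2.INTER_CUBIC)
    for x,y,z,r,c in circs:
        pts=[proj(p,[x+r*np.cos(a),y+r*np.sin(a),z]) for a in np.linspace(0,6.29,60)]
        pts=np.array([[(u-x0+.5)*s-.5,(v-y0+.5)*s-.5] for u,v in pts]); cv2.polylines(im,[np.round(pts).astype(int)],True,c,1)
    cv2.imwrite('pics/'+fn,im)
E
python3 - <<'E'
from h import *
p=ctrl.get_image('top'); q=ctrl.get_image('scene')
R=(0,0,255);G=(0,255,0)
c=[]
for x,y in [(528,18),(440,196)]: c+=[(x,y,19,39,R),(x,y,41,20,G)]
c+=[(431,-42,19,30,R),(431,-42,41,17,G)]
c+=[(688,-94,50,30,R),(688,-94,63,4,G),(680,-14,66,39,R),(667,100,180,16,G)]
overlay(p,c,(160,85,345,235),'ov_top.png',4)
overlay(q,c,(195,160,395,305),'ov_sc.png',4)
E
```

```text
(no output)
```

View pics/ov_top.png

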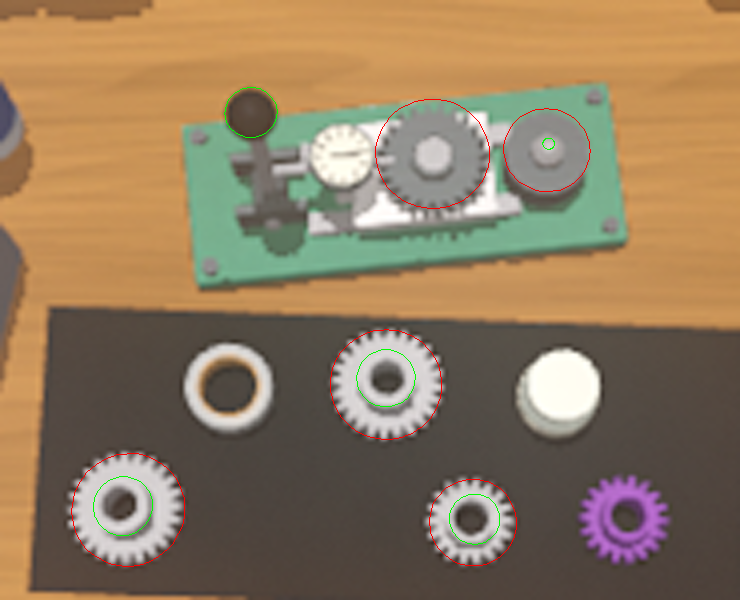

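View pics/ov_sc.png

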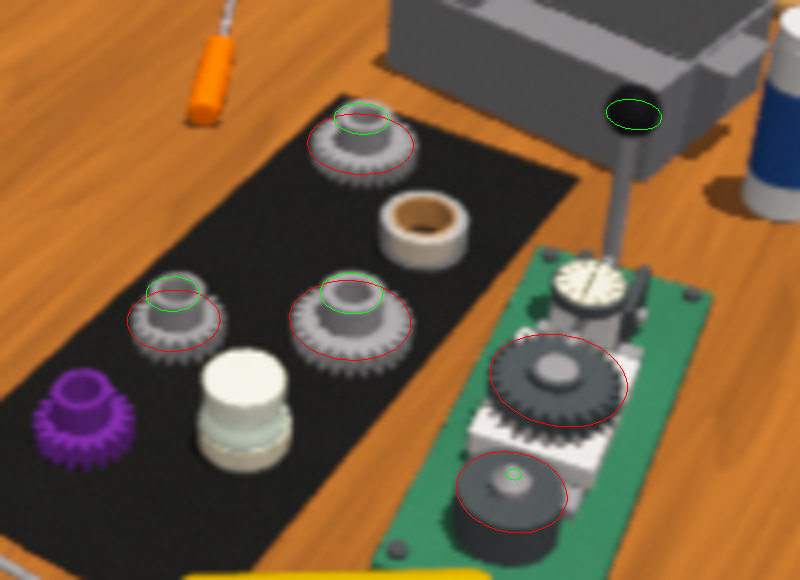

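```bash
cat > go.py <<'E'
import sys,numpy as np
from cell import ctrl
from scipy.spatial.transform import Rotation as Ro
s=ctrl.read_state(); R=Ro.from_euler('xyz',s['tool_rot']).as_matrix()
a=list(map(float,sys.argv[1:]))
print('t',round(s['clock'],2),'pos',np.round(s['eef_pos'],1),'rot',np.round(s['tool_rot'],3),'w',round(s['width'],1),'F',np.round(s['force'],1))
for i in range(0,len(a),4):
    x,y,z,yaw=a[i:i+4]
    d=R.T@(np.array([x,y,z])-s['eef_pos'])/10
    print(np.round(d,2), 'roll',round(-(yaw-s['tool_rot'][2]),3))
E
python3 go.py 431 -40 250 0  242 -603 250 0 431 -40 70 0
```

```text
t 1.2 pos [ 242.2 -603.2  205.9] rot [-1.571 -0.    -1.189] w 85.3 F [-0.6 -0.2  0.3]
[-45.23  -4.41  38.5 ] roll -1.189
[-0.03 -4.41 -0.01] roll -1.189
[-45.23  13.59  38.5 ] roll -1.189
```

Call:
apply_moves:
  motion:
    - [-15,-4.4,13,-0.4,8]
    - [-30,-4.4,26,-0.8,7]
    - [-45.2,-4.4,38.5,-1.19,6]
    - [-45.2,-4.4,38.5,-1.19,6]
    - [-45.2,-4.4,38.5,-1.19,6]
    - [-45.2,-4.4,38.5,-1.19,6]
    - [-45.2,-4.4,38.5,-1.19,6]
    - [-45.2,-4.4,38.5,-1.19,6]
    - [-45.2,-4.4,38.5,-1.19,6]
    - [-45.2,-4.4,38.5,-1.19,6]
    - [-45.2,-4.4,38.5,-1.19,6]
    - [-45.2,-4.4,38.5,-1.19,6]
    - [-45.2,-4.4,38.5,-1.19,6]
    - [-45.2,-4.4,38.5,-1.19,6]
    - [-45.2,-4.4,38.5,-1.19,6]

```text
clock: 3.08
eef_pos: [430.9, -40.9, 249.9]
tool_rot: [-1.571, 0.0, -0.0]
force: [-0.2, 0.0, 0.0]
width: 60.0
```

```bash
python3 go.py 431 -40 70 0 431 -40 22 0
python3 - <<'E'
from h import *
p=ctrl.get_image('scene')
overlay(p,[(431,-40,41,17,(0,255,0))],(150,60,350,310),'a1.png',2)
E
```

```text
t 3.08 pos [430.9 -40.9 249.9] rot [-1.571  0.    -0.   ] w 60.0 F [-0.2  0.   0. ]
[1.000e-02 1.799e+01 9.000e-02] roll -0.0
[1.000e-02 2.279e+01 9.000e-02] roll -0.0
```

View pics/a1.png

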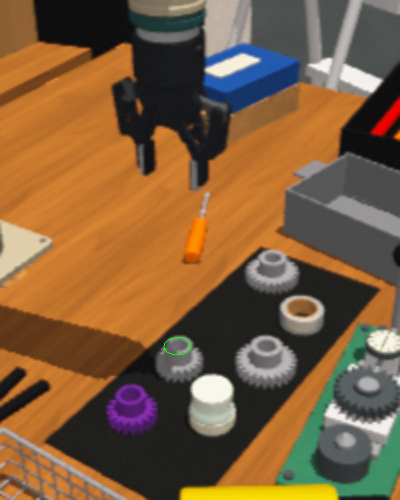

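Call:
apply_moves:
  motion:
    - [0,6,0.1,0,6]
    - [0,12,0.1,0,6]
    - [0,18,0.1,0,6]
    - [0,20,0.1,0,6]
    - [0,21.5,0.1,0,6]
    - [0,22.6,0.1,0,6]
    - [0,22.8,0.1,0,6]
    - [0,22.8,0.1,0,6]

```text
clock: 4.12
eef_pos: [431.4, -39.3, 22.2]
tool_rot: [-1.571, -0.001, 0.001]
force: [-0.2, 0.6, -0.1]
width: 60.0
```

```bash
python3 go.py
python3 - <<'E'
from h import *
p=ctrl.get_image('scene')
overlay(p,[(431,-40,41,17,(0,255,0))],(180,190,300,300),'a2.png',5)
E
```

```text
t 4.12 pos [431.4 -39.3  22.2] rot [-1.571e+00 -1.000e-03  1.000e-03] w 60.0 F [-0.2  0.6 -0.1]
```

View pics/a2.png

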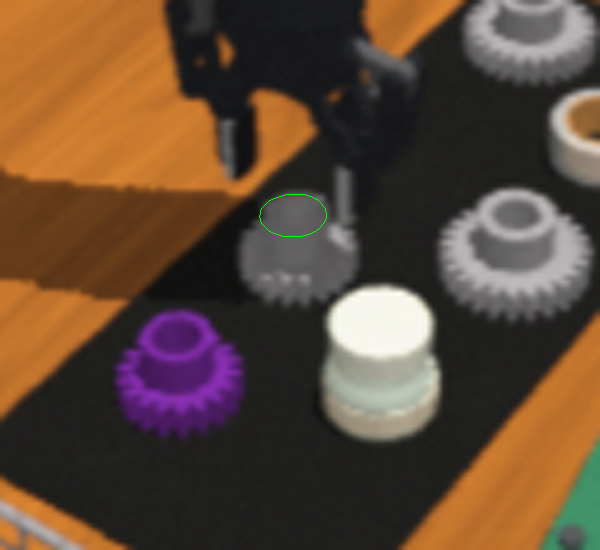

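Call:
apply_moves:
  motion:
    - [0,0,0,0,2]
    - [0,0,0,0,1]
    - [0,0,0,0,0]
    - [0,0,0,0,0]
    - [0,0,0,0,0]
    - [0,0,0,0,0]
    - [0,-3,0,0,0]
    - [0,-8,0,0,0]
    - [0,-14,0,0,0]
    - [0,-14,0,0,0]
    - [0,-14,0,0,0]

```text
clock: 5.55
eef_pos: [430.7, -39.7, 161.8]
tool_rot: [-1.571, 0.0, 0.0]
force: [0.8, 0.1, -0.1]
width: 0.3
```

```bash
python3 go.py 528 384 250 0  528 384 50 0
python3 - <<'E'
from h import *
p=ctrl.get_image('scene')
overlay(p,[],(150,130,300,300),'a3.png',4)
E
```

```text
t 5.55 pos [430.7 -39.7 161.8] rot [-1.571  0.     0.   ] w 0.3 F [ 0.8  0.1 -0.1]
[ 9.75 -8.84 42.36] roll 0.0
[ 9.75 11.16 42.37] roll 0.0
```

View pics/a3.png

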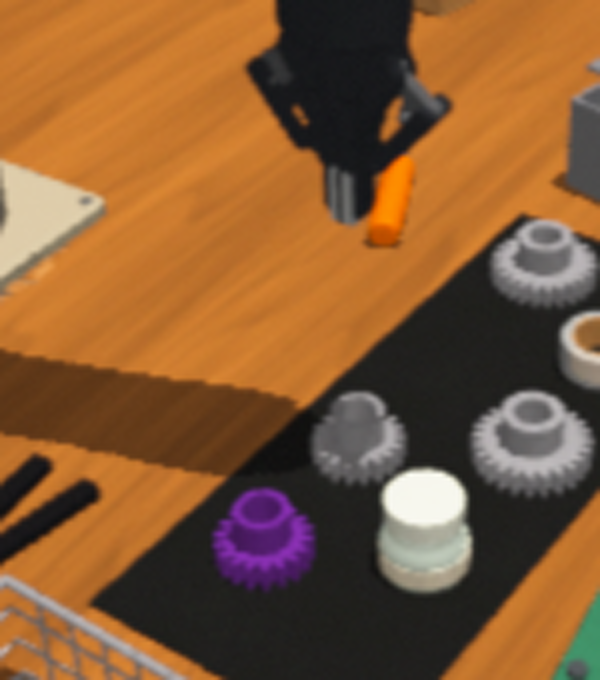

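Run:
```python
from h import *
p=ctrl.get_image('scene')
for z in (20,25,30,35,40): print(z,np.round(proj(p,[431+32,-39,z]),1),np.round(proj(p,[431-32,-39,z]),1))
overlay(p,[(431,-40,41,17,(0,255,0)),(431,-40,3,30,(0,0,255))],(180,190,300,300),'a4.png',5)
p=ctrl.get_image('top')
print(ctrl.mark_of(p,'small_gear_a')[:3])
overlay(p,[(431,-40,41,17,(0,255,0))],(230,160,330,240),'a5.png',6)
```

```text
20 [249.  242.9] [228.3 234.4]
25 [249.  241.4] [228.3 232.9]
30 [249.  239.9] [228.2 231.4]
35 [249.  238.4] [228.1 230. ]
40 [248.9 236.9] [228.  228.5]
[{'location': [431.3, -44.8, 5.0], 'confidence': 0.6}, {'location': [487.2, -382.9, 1.1], 'confidence': 0.36}]
```

View pics/a4.png

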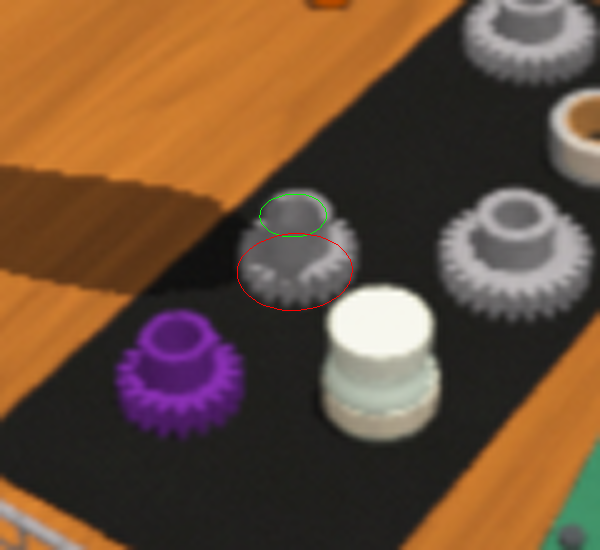

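View pics/a5.png

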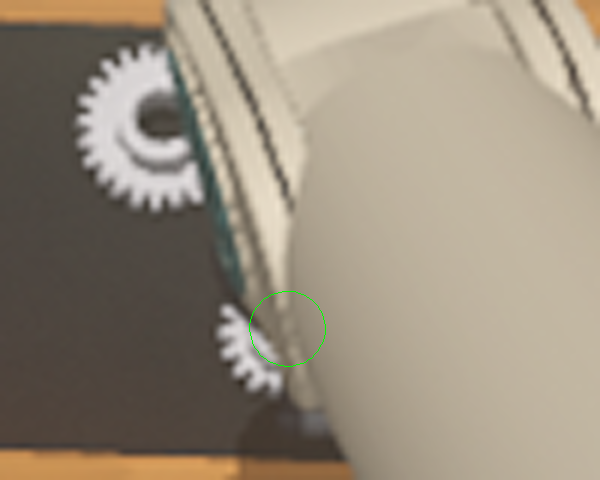

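Call:
apply_moves:
  motion:
    - [0,4,0.1,0,5]
    - [0,9,0.1,0,5]
    - [0,12,0.1,0,5]
    - [0,13.5,0.1,0,5]
    - [0,14.5,0.1,0,5]
    - [0,15.0,0.1,0,5]
    - [0,15.0,0.1,0,5]

```text
clock: 6.62
eef_pos: [430.1, -38.0, 10.8]
tool_rot: [-1.571, 0.003, 0.002]
force: [-0.6, -0.2, -0.2]
width: 50.2
```

Run:
```python
from h import *
p=ctrl.get_image('scene')
overlay(p,[],(180,190,300,300),'a6.png',5)
```

```text
(no output)
```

View pics/a6.png

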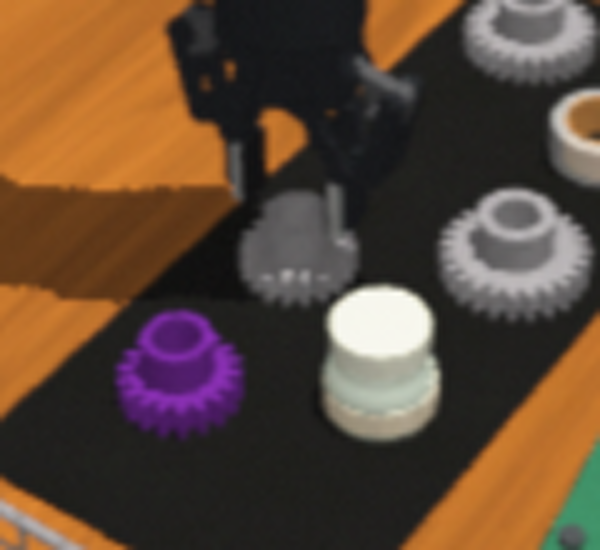

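Call:
apply_moves:
  motion:
    - [0,0,0,0,3]
    - [0,0,0,0,2]
    - [0,0,0,0,0]
    - [0,0,0,0,0]
    - [0,0,0,0,0]
    - [0,0,0,0,0]

```text
clock: 7.42
eef_pos: [431.4, -38.2, 12.4]
tool_rot: [-1.571, -0.001, 0.001]
force: [-1.6, 0.2, 4.9]
width: 29.3
```

Call:
apply_moves:
  motion:
    - [0,0,0,0,0]
    - [0,0,0,0,0]
    - [0,0,0,0,0]

```text
clock: 7.8
eef_pos: [431.4, -38.2, 12.4]
tool_rot: [-1.571, -0.001, 0.001]
force: [-1.1, 0.6, 5.8]
width: 29.4
```

Run:
```python
from h import *
p=ctrl.get_image('scene')
overlay(p,[],(180,190,300,300),'a7.png',5)
```

```text
(no output)
```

View pics/a7.png

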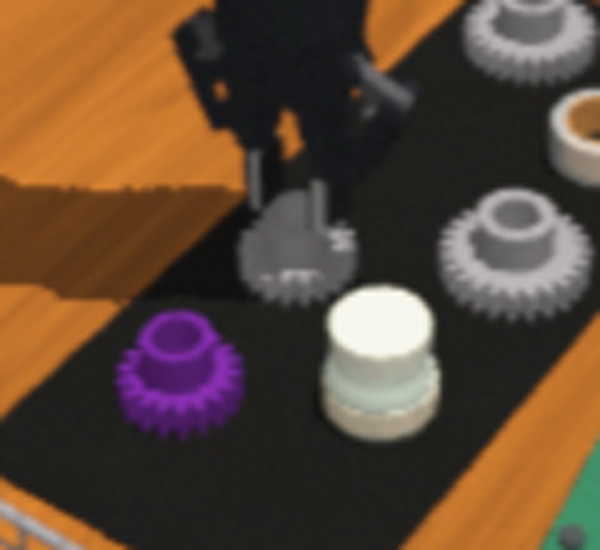

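Run:
```python
from h import *
p=ctrl.get_image('scene')
E=np.array(p['extrinsics']);print(-E[:3,:3].T@E[:3,3])
for y in (-38,-25,-20):
  for z in (12,20,30): print(y,z,[np.round((np.array(proj(p,[431+d,y,z]))-[180,190])*5) for d in (-17,17)])
for s in ctrl.read_state().items():
  if s[0] in('eef_pos','qpos'): print(s)
```

```text
[ 905.7653033  -731.19286138  744.2467888 ]
-38 12 [array([267., 242.]), array([322., 265.])]
-38 20 [array([267., 231.]), array([321., 253.])]
-38 30 [array([266., 216.]), array([321., 238.])]
-25 12 [array([281., 228.]), array([335., 251.])]
-25 20 [array([280., 217.]), array([335., 239.])]
-25 30 [array([280., 202.]), array([335., 224.])]
-20 12 [array([286., 223.]), array([340., 245.])]
-20 20 [array([286., 212.]), array([340., 234.])]
-20 30 [array([285., 197.]), array([340., 219.])]
('qpos', array([ 0.17400332,  0.70756914, -0.21875432,  2.24937941,  0.63300607,
        0.24088477, -0.61125837]))
('eef_pos', array([431.3670989 , -38.22601625,  12.47259914]))
```

Run:
```python
from h import *
p=ctrl.get_image('scene')
for z in (150,161.8,175): print(np.round((np.array(proj(p,[430.7,-39.7,z]))-[150,130])*4))
```

```text
[348. 271.]
[347. 255.]
[347. 236.]
```

Run:
```python
from h import *
p=ctrl.get_image('scene')
for z in (240,250,263,275): print(z,[np.round(proj(p,[430.9+d,-40.9,z]),1) for d in (-35,0,35)])
```

```text
240 [array([223.2, 161.9]), array([235.8, 165.9]), array([248.7, 170.1])]
250 [array([223. , 158.1]), array([235.6, 162.1]), array([248.7, 166.3])]
263 [array([222.8, 153.2]), array([235.5, 157.2]), array([248.6, 161.2])]
275 [array([222.5, 148.6]), array([235.3, 152.5]), array([248.5, 156.5])]
```

Call:
apply_moves:
  motion:
    - [0,0,0,0,4]
    - [0,0,0,0,5]
    - [0,-2,0,0,6]
    - [0,-6,0,0,6]
    - [0,-12,0,0,6]
    - [0,-15,-5,0,4]
    - [0,-15,-11,0,4]
    - [0,-15,-17,0,4]
    - [0,-15,-22,0,4]
    - [0,-15,-22,0,4]
    - [0,-15,-22,0,4]

```text
clock: 9.38
eef_pos: [431.0, -257.5, 161.7]
tool_rot: [-1.57, 0.0, 0.001]
force: [0.1, 1.0, -0.6]
width: 40.3
```

Run:
```python
from h import *
s=ctrl.read_state(); x,y,z=s['eef_pos']; print(s['eef_pos'],s['width'])
p=ctrl.get_image('scene'); q=ctrl.get_image('top')
c=[(x,y,z,3,(0,0,255)),(x,y,z+24,3,(0,255,0)),(x,y,z+24,35,(0,255,0)),(431,-40,41,17,(0,255,0))]
overlay(p,c,(120,100,300,260),'b1.png',4)
overlay(q,c,(230,100,430,250),'b2.png',4)
```

```text
[ 431.02185697 -257.48683081  161.67661363] 40.293761250913654
```

View pics/b1.png

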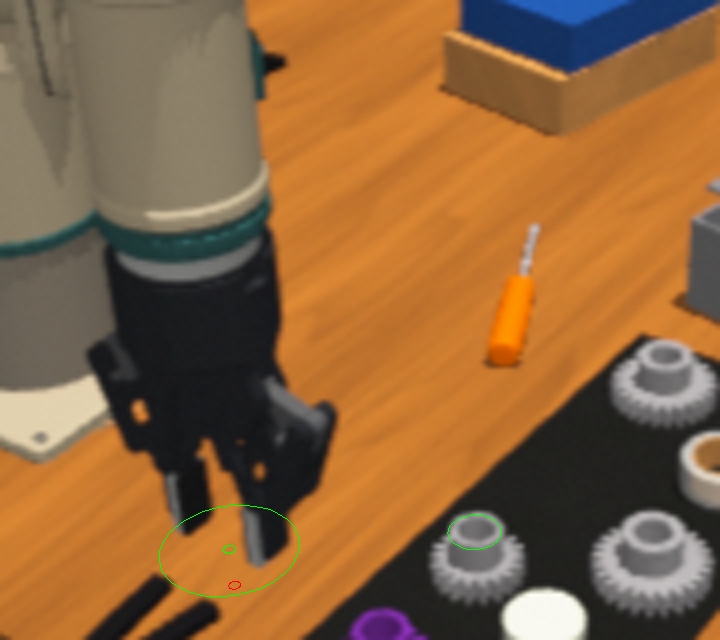

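View pics/b2.png

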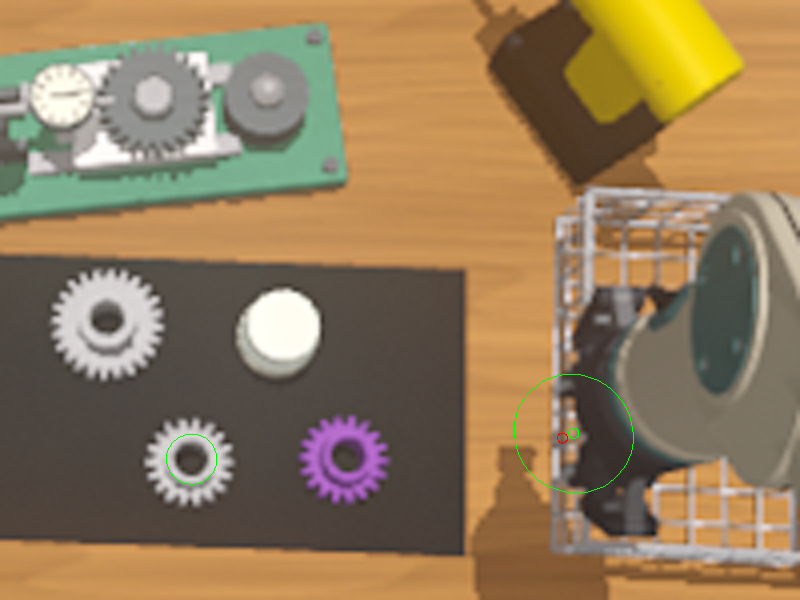

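```bash
python3 go.py 431 -41 160 0  431 -41 60 0  431 -41 10 0 431 -41 2 0
```

```text
t 9.47 pos [ 431.4 -256.6  161.9] rot [-1.57   0.     0.004] w 39.7 F [0.2 0.4 0.1]
[ 0.04  0.21 21.56] roll 0.004
[ 0.04 10.21 21.55] roll 0.004
[ 0.04 15.21 21.55] roll 0.004
[ 0.04 16.01 21.55] roll 0.004
```

Call:
apply_moves:
  motion:
    - [0,0,6,0,5.4]
    - [0,0,12,0,5.4]
    - [0,0,18,0,5.4]
    - [0,0,21.6,0,5.4]
    - [0,5,21.6,0,5.4]
    - [0,10,21.6,0,5.4]
    - [0,13,21.6,0,5.4]
    - [0,14.5,21.6,0,5.4]
    - [0,15.2,21.6,0,5.4]
    - [0,15.6,21.6,0,5.4]
    - [0,15.6,21.6,0,5.4]
    - [0,15.6,21.6,0,5.4]

```text
clock: 10.98
eef_pos: [431.5, -42.4, 6.5]
tool_rot: [-1.571, -0.001, 0.001]
force: [0.3, -0.1, 0.4]
width: 54.0
```

Run:
```python
from h import *
p=ctrl.get_image('scene')
overlay(p,[],(180,190,300,300),'b3.png',5)
```

```text
(no output)
```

View pics/b3.png

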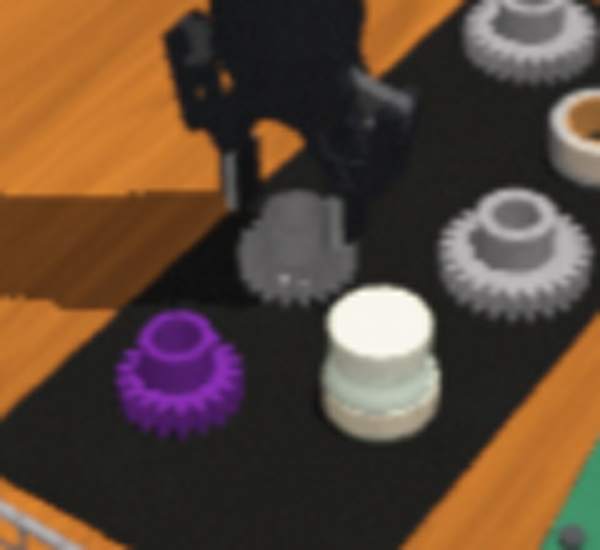

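Call:
apply_moves:
  motion:
    - [0,0.3,0,0,5]
    - [0,0.6,0,0,5]
    - [0,0.6,0,0,5]

```text
clock: 11.4
eef_pos: [430.9, -42.3, -0.3]
tool_rot: [-1.571, 0.0, 0.001]
force: [-0.2, -0.5, 1.3]
width: 49.8
```

Call:
apply_moves:
  motion:
    - [0,0.3,0,0,4.6]
    - [0,0.4,0,0,4.6]
    - [0,0.4,0,0,4.6]

```text
clock: 11.78
eef_pos: [431.1, -42.3, -4.2]
tool_rot: [-1.571, 0.0, 0.001]
force: [-0.6, 0.0, 1.2]
width: 46.1
```

Call:
apply_moves:
  motion:
    - [0,0,0,0,3]
    - [0,0,0,0,2]
    - [0,0,0,0,0]
    - [0,0,0,0,0]
    - [0,0,0,0,0]
    - [0,0,0,0,0]

```text
clock: 12.52
eef_pos: [431.2, -42.3, -3.7]
tool_rot: [-1.571, -0.001, 0.001]
force: [-0.5, -0.5, 5.6]
width: 31.5
```

Run:
```python
from h import *
p=ctrl.get_image('scene')
overlay(p,[],(180,190,300,300),'b4.png',5)
```

```text
(no output)
```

View pics/b4.png

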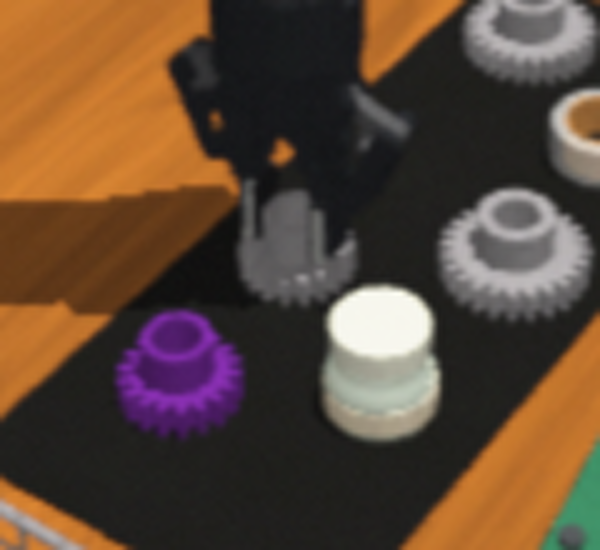

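Call:
apply_moves:
  motion:
    - [0,-1,0,0,0]
    - [0,-3,0,0,0]
    - [0,-6,0,0,0]
    - [0,-10,0,0,0]
    - [0,-10,0,0,0]

```text
clock: 13.2
eef_pos: [432.6, -42.5, 97.6]
tool_rot: [-1.571, -0.004, -0.0]
force: [0.1, -0.0, -3.2]
width: 31.7
```

Run:
```python
from h import *
p=ctrl.get_image('scene')
overlay(p,[],(180,150,300,260),'b5.png',5)
```

View pics/b5.png

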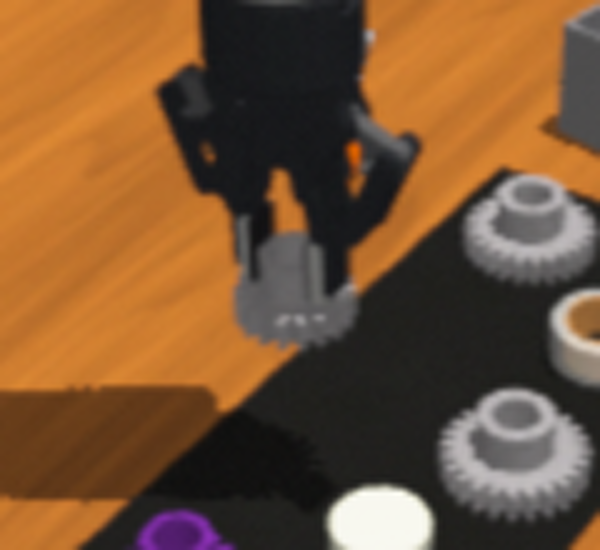

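```bash
python3 go.py 528 384 170 0  528 384 15 0
```

```text
t 13.25 pos [431.5 -42.8  96.3] rot [-1.571 -0.002 -0.   ] w 31.9 F [ 0.1 -1.4 -3.1]
[ 9.66 -7.36 42.68] roll -0.0
[ 9.63  8.14 42.68] roll -0.0
```

Call:
apply_moves:
  motion:
    - [0,-4,4,0,0]
    - [2,-7.5,9,0,0]
    - [4,-7.5,15,0,0]
    - [5,-7.5,21,0,0]
    - [7,-7.5,27,0,0]
    - [8,-7.5,33,0,0]
    - [9.6,-7.5,39,0,0]
    - [9.6,-7.5,42.7,0,0]
    - [9.6,-7.5,42.7,0,0]
    - [9.6,-3,42.7,0,0]
    - [9.6,3,42.7,0,0]
    - [9.6,7,42.7,0,0]
    - [9.6,8.1,42.7,0,0]
    - [9.6,8.1,42.7,0,0]

```text
clock: 15.0
eef_pos: [526.4, 384.1, 14.2]
tool_rot: [-1.572, 0.001, 0.001]
force: [-0.7, 0.3, -3.3]
width: 31.9
```

Run:
```python
from h import *
p=ctrl.get_image('scene')
overlay(p,[],(260,60,420,220),'b6.png',4)
```

```text
(no output)
```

View pics/b6.png

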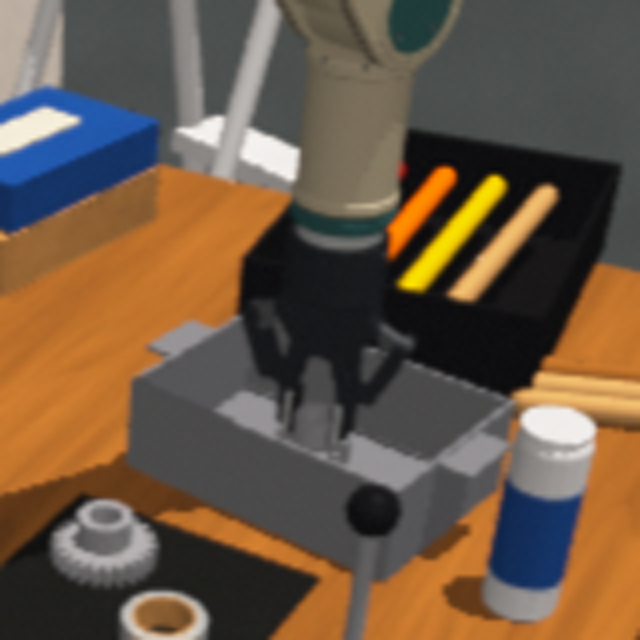

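Call:
apply_moves:
  motion:
    - [0,0.6,0,0,0]
    - [0,0.8,0,0,3]
    - [0,0.8,0,0,5]
    - [0,0.8,0,0,6]
    - [0,-3,0,0,6]
    - [0,-8,0,0,6]
    - [0,-14,0,0,6]
    - [0,-16,0,0,6]
    - [0,-16,0,0,6]

```text
clock: 16.18
eef_pos: [527.4, 385.4, 176.6]
tool_rot: [-1.569, -0.003, 0.001]
force: [-0.4, -0.1, -0.4]
width: 60.2
```

```bash
python3 go.py 440 198 170 0  440 198 25 0 440 198 0 0
python3 - <<'E'
from h import *
p=ctrl.get_image('scene'); q=ctrl.get_image('top')
for n,pp in (('s',p),('t',q)):
  for m in ctrl.mark_of(pp,'large_gear_a')[:3]+ctrl.mark_of(pp,'small_gear_a')[:4]: print(n,m)
overlay(p,[(440,198,41,20,(0,255,0)),(440,198,3,39,(0,0,255))],(230,130,380,250),'c1.png',5)
overlay(q,[(440,198,41,20,(0,255,0)),(440,198,3,39,(0,0,255))],(60,100,260,250),'c2.png',4)
E
```

```text
t 16.18 pos [527.4 385.4 176.6] rot [-1.569e+00 -3.000e-03  1.000e-03] w 60.2 F [-0.4 -0.1 -0.4]
[ -8.76   0.6  -18.74] roll 0.001
[ -8.8   15.1  -18.77] roll 0.001
[ -8.81  17.6  -18.77] roll 0.001
s {'location': [439.6, 195.3, 4.4], 'confidence': 0.84}
s {'location': [526.8, 18.0, 5.8], 'confidence': 0.78}
s {'location': [188.7, -317.2, 0.6], 'confidence': 0.96}
s {'location': [432.9, -146.9, 3.5], 'confidence': 0.91}
s {'location': [527.6, 387.7, 0.7], 'confidence': 0.4}
t {'location': [526.5, 18.8, 3.1], 'confidence': 0.9}
t {'location': [188.5, -316.5, -0.4], 'confidence': 0.68}
t {'location': [430.8, -147.3, 4.2], 'confidence': 0.6}
```

View pics/c1.png

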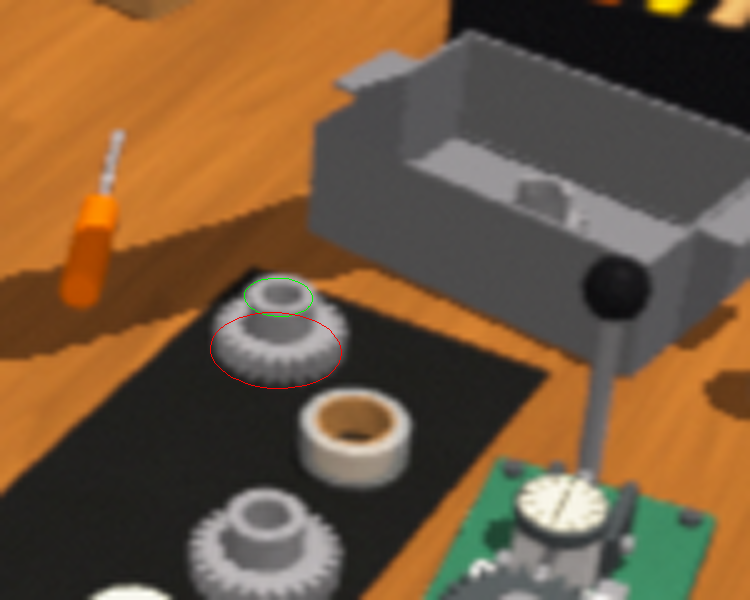

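View pics/c2.png

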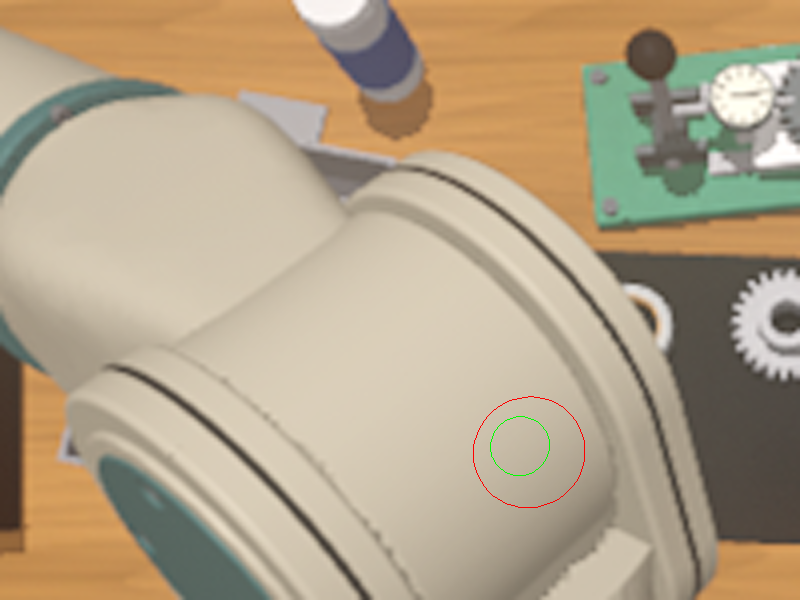

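Call:
apply_moves:
  motion:
    - [-3,0,-6,0,5.8]
    - [-6,0,-12,0,5.8]
    - [-8.8,0,-18.7,0,5.8]
    - [-8.8,0,-18.7,0,5.8]
    - [-8.8,5,-18.7,0,5.8]
    - [-8.8,10,-18.7,0,5.8]
    - [-8.8,14,-18.7,0,5.8]
    - [-8.8,16,-18.7,0,5.8]
    - [-8.8,17.2,-18.7,0,5.6]
    - [-8.8,18,-18.7,0,5.2]
    - [-8.8,18,-18.7,0,5.0]
    - [-8.8,18,-18.7,0,5]

```text
clock: 17.98
eef_pos: [439.4, 198.0, -4.5]
tool_rot: [-1.57, -0.001, 0.001]
force: [-0.4, -0.3, 0.9]
width: 49.8
```

Call:
apply_moves:
  motion:
    - [0,0,0,0,3.5]
    - [0,0,0,0,2]
    - [0,0,0,0,0]
    - [0,0,0,0,0]
    - [0,0,0,0,0]
    - [0,0,0,0,0]
    - [0,-0.5,0,0,0]
    - [0,-2,0,0,0]
    - [0,-5,0,0,0]
    - [0,-10,0,0,0]
    - [0,-16,0,0,0]
    - [0,-20,0,0,0]
    - [0,-20,0,0,0]

```text
clock: 19.6
eef_pos: [440.0, 198.2, 197.1]
tool_rot: [-1.569, -0.005, 0.0]
force: [-0.3, 0.6, -6.7]
width: 38.4
```

```bash
python3 go.py 686 -94 170 0
python3 - <<'E'
from h import *
p=ctrl.get_image('scene')
x,y,z=ctrl.read_state()['eef_pos']
overlay(p,[(x,y,z+7,39,(0,0,255)),(x,y,z+23,20,(0,255,0))],(210,50,360,200),'c3.png',4)
E
```

```text
t 19.6 pos [440.  198.2 197.1] rot [-1.569 -0.005  0.   ] w 38.4 F [-0.3  0.6 -6.7]
[ 24.58   2.77 -29.24] roll 0.0
```

View pics/c3.png

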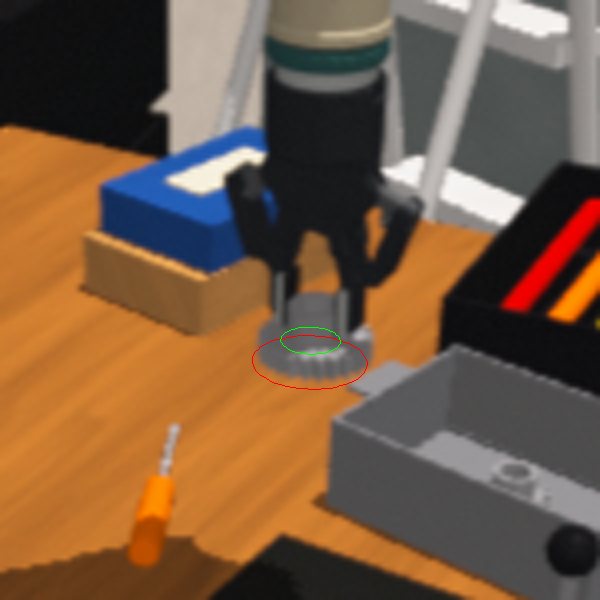

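Call:
apply_moves:
  motion:
    - [3,0,-6,0,0]
    - [6,0,-12,0,0]
    - [9,0,-18,0,0]
    - [12,0,-24,0,0]
    - [15,0,-29.2,0,0]
    - [20,2.5,-29.2,0,0]
    - [24.6,2.5,-29.2,0,0]
    - [24.6,6,-29.2,0,0]
    - [24.6,10,-29.2,0,0]
    - [24.6,12.5,-29.2,0,0]
    - [24.6,13.2,-29.2,0,0]
    - [24.6,13.2,-29.2,0,0]
    - [24.6,13.2,-29.2,0,0]

```text
clock: 21.28
eef_pos: [685.9, -93.9, 63.8]
tool_rot: [-1.571, -0.002, 0.001]
force: [0.2, 0.4, -6.7]
width: 38.1
```

```bash
python3 go.py 686 -94 60 0
python3 - <<'E'
from h import *
p=ctrl.get_image('scene'); q=ctrl.get_image('top')
x,y,z=ctrl.read_state()['eef_pos']
c=[(x,y,z+7.5,39,(0,0,255)),(686,-94,50,30,(0,255,0))]
overlay(p,c,(270,210,390,320),'c4.png',5)
overlay(q,c,(240,70,360,160),'c5.png',5)
E
```

```text
t 21.27 pos [685.9 -93.9  63.8] rot [-1.571e+00 -2.000e-03  1.000e-03] w 38.1 F [ 0.2  0.4 -6.7]
[ 0.01  0.38 -0.01] roll 0.001
```

View pics/c4.png

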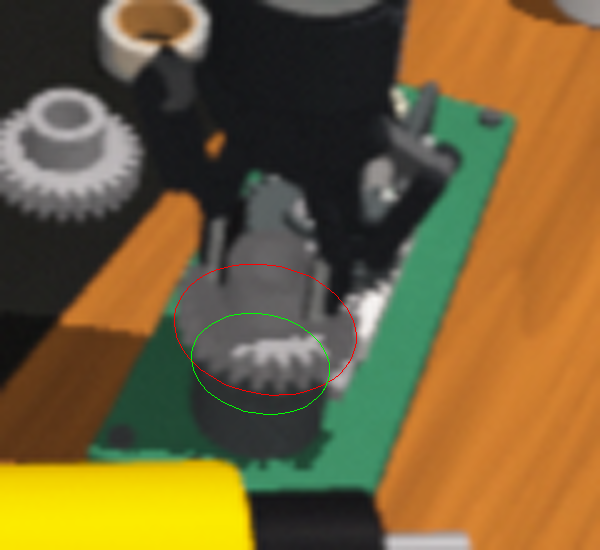

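View pics/c5.png

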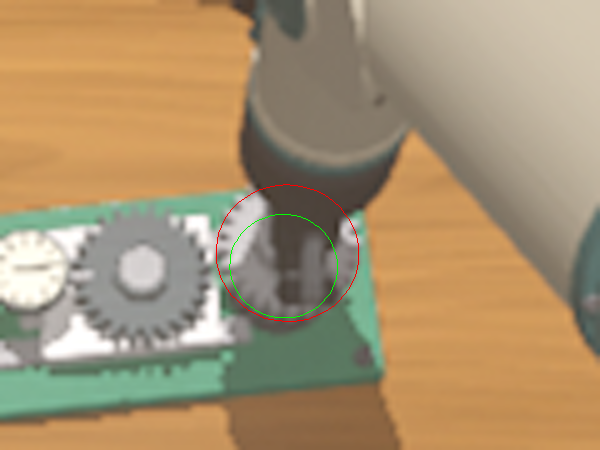

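Call:
apply_moves:
  motion:
    - [0,0.4,0,0,0]
    - [0,0.8,0,0,0]
    - [0,1.2,0,0,0]
    - [0,1.2,0,0,0]

```text
clock: 21.88
eef_pos: [684.7, -94.1, 50.3]
tool_rot: [-1.571, 0.001, 0.001]
force: [-1.0, -1.1, -6.8]
width: 37.8
```

Call:
apply_moves:
  motion:
    - [0,0.3,0,0,0]
    - [0,0.6,0,0,0]
    - [0,0.75,0,0,0]
    - [0,0.75,0,0,0]

```text
clock: 22.38
eef_pos: [685.2, -94.0, 43.4]
tool_rot: [-1.571, -0.0, 0.001]
force: [-1.0, -0.3, -6.2]
width: 37.8
```

Call:
apply_moves:
  motion:
    - [0,0.1,0,0,0]
    - [0,0.2,0,0,0]
    - [0,0.2,0,0,0]

```text
clock: 22.75
eef_pos: [685.3, -94.1, 43.3]
tool_rot: [-1.571, -0.001, 0.001]
force: [-5.0, 0.0, 6.2]
width: 38.0
```

Call:
apply_moves:
  motion:
    - [0,-0.1,0,0,3]
    - [0,-0.1,0,0,4.5]
    - [0,-0.1,0,0,5.5]
    - [0,-0.1,0,0,5.8]
    - [0,-3,0,0,5.8]
    - [0,-8,0,0,5.8]
    - [0,-14,0,0,4]
    - [0,-18,0,0,2]
    - [0,-18,0,0,0]
    - [0,-18,0,0,0]

```text
clock: 24.0
eef_pos: [684.7, -94.3, 220.7]
tool_rot: [-1.571, 0.001, 0.001]
force: [0.1, -0.0, -0.6]
width: 0.0
```

```bash
python3 go.py 667 175 215 0
python3 - <<'E'
from h import *
p=ctrl.get_image('scene'); q=ctrl.get_image('top')
c=[(686,-94,50,39,(0,0,255)),(686,-94,88,20,(0,255,0)),(667,100,180,16,(0,255,0)),(667,100,180,2,(0,0,255))]
overlay(p,c,(270,160,390,320),'d1.png',4)
overlay(q,c,(190,70,390,190),'d2.png',4)
for pp in (p,q):
  for n in ('large_gear_a','lever_knob'): 
    for m in ctrl.mark_of(pp,n)[:3]: print(n,m)
E
```

```text
t 24.0 pos [684.7 -94.3 220.7] rot [-1.571e+00  1.000e-03  1.000e-03] w 0.0 F [ 0.1 -0.  -0.6]
[-1.74  0.56 26.93] roll 0.001
large_gear_a {'location': [527.1, 16.1, 6.7], 'confidence': 0.87}
large_gear_a {'location': [685.4, -97.7, 49.9], 'confidence': 0.6}
large_gear_a {'location': [486.9, -384.1, -1.6], 'confidence': 0.21}
large_gear_a {'location': [686.0, -96.3, 52.2], 'confidence': 0.86}
large_gear_a {'location': [526.1, 20.5, -0.8], 'confidence': 0.79}
lever_knob {'location': [668.3, 99.2, 181.5], 'confidence': 0.73}
```

View pics/d1.png

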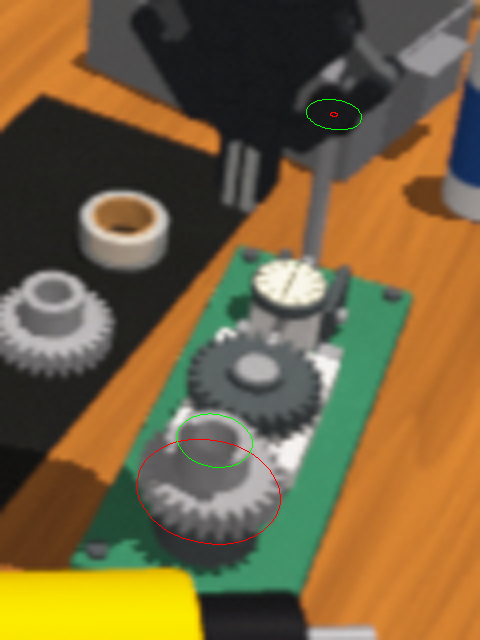

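View pics/d2.png

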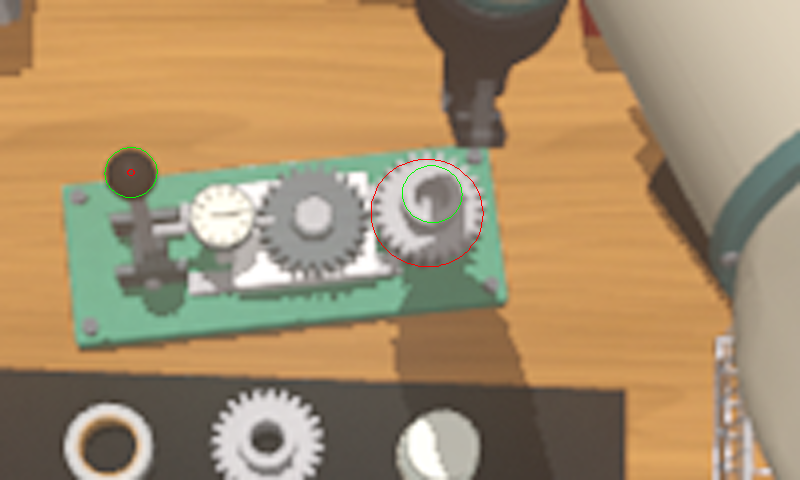

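Call:
apply_moves:
  motion:
    - [-0.8,0,6,0,0]
    - [-1.7,0,12,0,0]
    - [-1.7,0,18,0,0]
    - [-1.7,0,24.5,0,0]
    - [-1.7,0,24.5,0,0]
    - [-1.7,4,24.5,0,0]
    - [-1.7,8.6,24.5,0,0]
    - [-1.7,8.6,24.5,0,0]
    - [-1.7,8.6,24.5,0,0]

```text
clock: 25.42
eef_pos: [668.9, 151.0, 136.9]
tool_rot: [-1.57, -0.002, 0.0]
force: [0.5, 0.6, 0.4]
width: -0.0
```

```bash
python3 go.py 668 128 135 0 673 66 135 0
python3 - <<'E'
from h import *
p=ctrl.get_image('scene'); q=ctrl.get_image('top')
overlay(p,[],(310,100,430,250),'d3.png',5)
overlay(q,[],(160,40,320,140),'d4.png',5)
E
```

```text
t 25.43 pos [668.9 151.  136.9] rot [-1.57  -0.002  0.   ] w -0.0 F [0.5 0.6 0.4]
[-0.1   0.18 -2.3 ] roll 0.0
[ 0.4   0.18 -8.5 ] roll 0.0
```

View pics/d3.png

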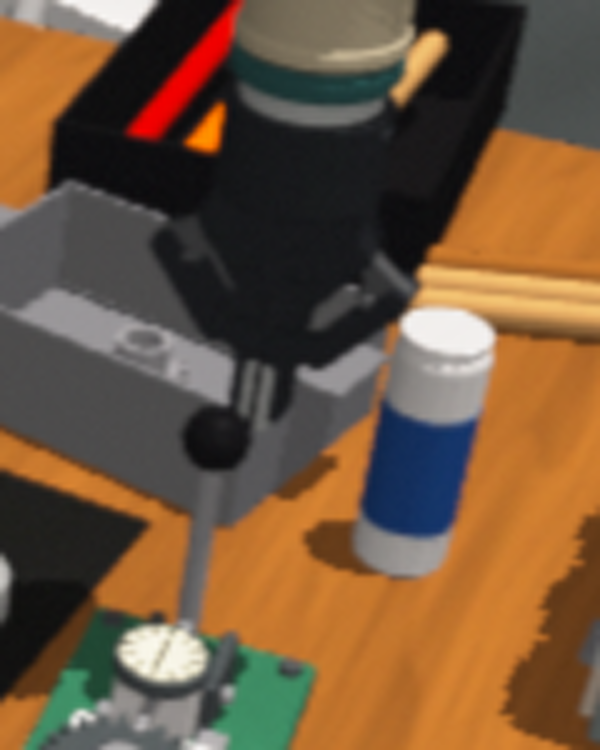

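View pics/d4.png

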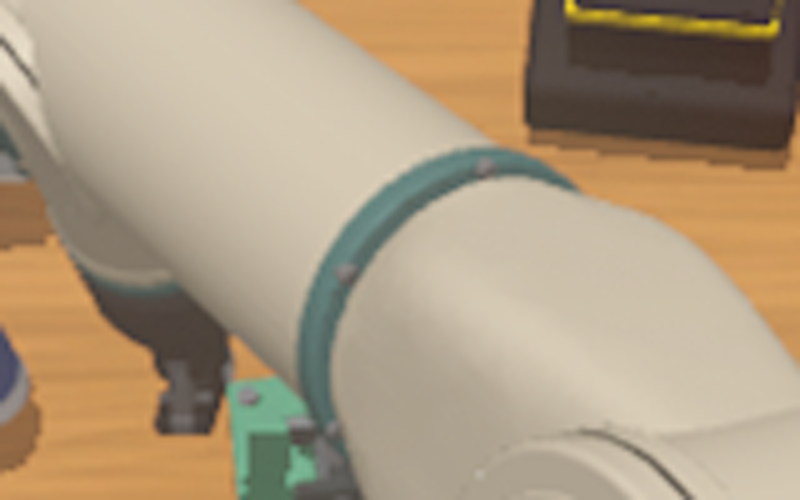

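Call:
apply_moves:
  motion:
    - [-0.1,0,-1,0,0]
    - [-0.1,0,-2.2,0,0]
    - [0,0,-3.2,0,0]
    - [0.1,0,-4.2,0,0]
    - [0.2,0,-5.2,0,0]
    - [0.2,0,-5.2,0,0]

```text
clock: 26.28
eef_pos: [670.3, 97.9, 135.3]
tool_rot: [-1.571, -0.0, -0.001]
force: [0.0, 1.7, 0.9]
width: 0.3
```

Run:
```python
from h import *
p=ctrl.get_image('scene')
overlay(p,[],(310,100,430,250),'d5.png',5)
```

```text
(no output)
```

View pics/d5.png

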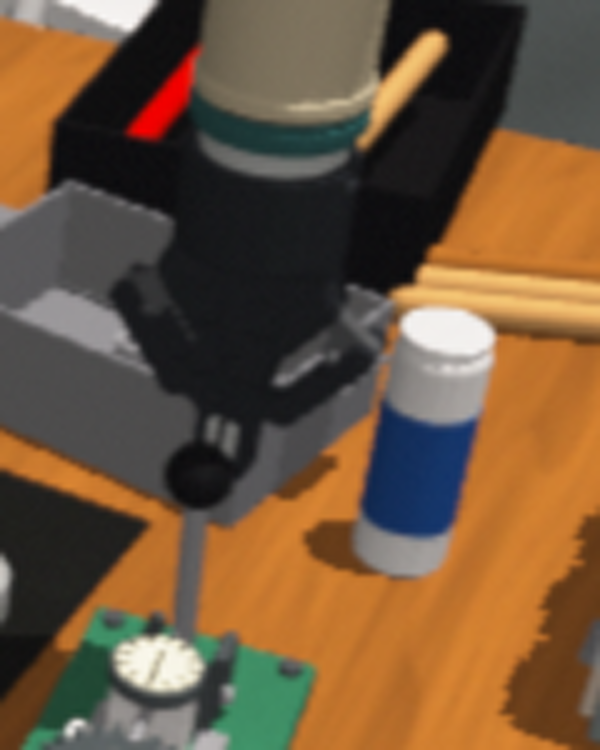

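Call:
apply_moves:
  motion:
    - [0.1,0.3,-0.8,0,0]
    - [0.2,0.5,-1.6,0,0]
    - [0.3,0.7,-2.4,0,0]
    - [0.3,0.9,-3.0,0,0]
    - [0.3,0.9,-3.3,0,0]
    - [0.3,0.9,-3.3,0,0]

```text
clock: 27.08
eef_pos: [673.6, 66.7, 126.1]
tool_rot: [-1.569, -0.001, 0.001]
force: [1.9, 5.4, -0.9]
width: 0.2
```

Run:
```python
from h import *
p=ctrl.get_image('scene')
pv=np.array([667,101,30.]); 
for a in (.3,.38,.45):
  print(a,(np.array(proj(p,pv+150*np.array([.107*np.sin(a),-.994*np.sin(a),np.cos(a)])))-[270,130])*4)
overlay(p,[],(270,130,430,280),'d6.png',4)
```

```text
0.3 [311.18449587 280.65051946]
0.38 [305.01828596 296.84900168]
0.45 [299.54481152 311.94878664]
```

View pics/d6.png

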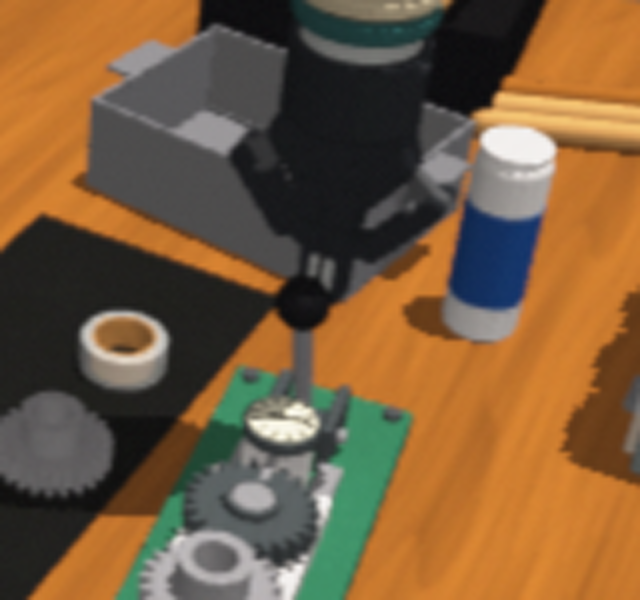

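Call:
apply_moves:
  motion:
    - [0,0.1,-0.4,0,0]
    - [0,0.1,-0.4,0,0]
    - [0,0.1,-0.4,0,0]
    - [0,0.1,-0.4,0,0]
    - [0,0.1,-0.4,0,0]
    - [0,0.1,-0.4,0,0]
    - [0,0.1,-0.4,0,0]
    - [0,0.1,-0.4,0,0]
    - [0,0.1,-0.4,0,0]
    - [0,0.1,-0.4,0,0]
    - [0,0.1,-0.4,0,0]
    - [0,0.1,-0.4,0,0]

```text
clock: 28.62
eef_pos: [673.9, 63.7, 125.1]
tool_rot: [-1.568, -0.002, 0.002]
force: [4.0, 6.4, -1.3]
width: 0.4
```

Run:
```python
from h import *
p=ctrl.get_image('scene')
overlay(p,[],(270,150,430,300),'d7.png',4)
```

```text
(no output)
```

View pics/d7.png

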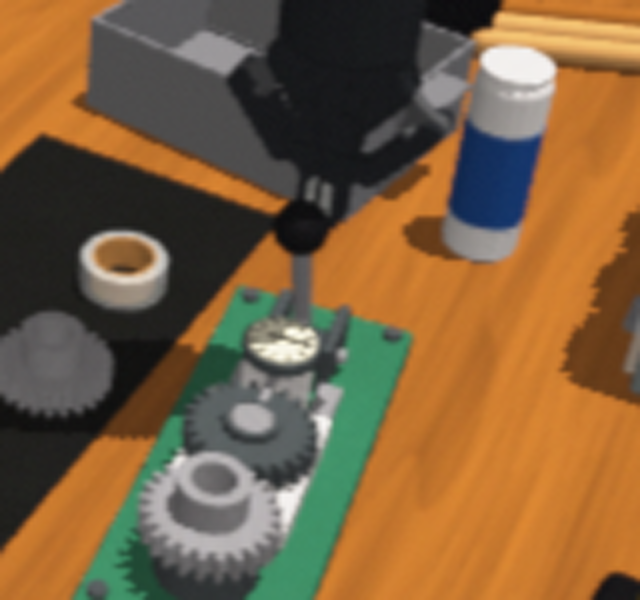

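Call:
apply_moves:
  motion:
    - [0,0,1.5,0,0]
    - [0,-0.5,3.5,0,0]
    - [-0.3,-0.9,6,0,0]
    - [-0.5,-1,9,0,0]
    - [-0.5,-1,9.5,0,0]
    - [-0.5,-5,9.5,0,0]
    - [-0.5,-10,9.5,0,0]
    - [-0.5,-10.5,9.5,0,0]
    - [-0.5,-10.5,9.5,0,0]

```text
clock: 29.8
eef_pos: [668.0, 155.4, 230.3]
tool_rot: [-1.573, -0.0, -0.0]
force: [-0.3, -0.9, -0.3]
width: -0.0
```

```bash
python3 go.py 686 -95 225 0 686 -95 60 0 686 -95 43 0
python3 - <<'E'
from h import *
p=ctrl.get_image('scene')
overlay(p,[(667,100,180,16,(0,255,0))],(270,130,430,280),'d8.png',4)
E
```

```text
t 29.8 pos [668.  155.4 230.3] rot [-1.573 -0.    -0.   ] w -0.0 F [-0.3 -0.9 -0.3]
[  1.8    0.58 -25.03] roll -0.0
[  1.8   17.08 -25.  ] roll -0.0
[  1.8   18.78 -25.  ] roll -0.0
```

View pics/d8.png

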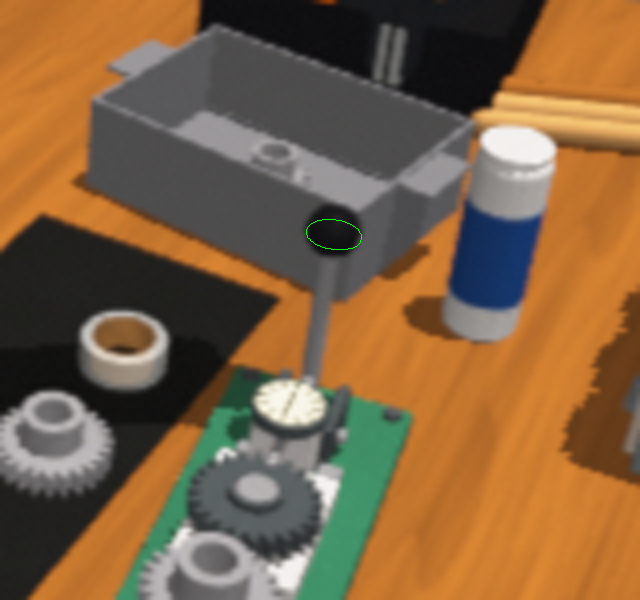

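Call:
apply_moves:
  motion:
    - [0,0,-6,0,2]
    - [0.6,0,-12,0,4]
    - [1.2,0,-18,0,6]
    - [1.8,0,-25,0,6]
    - [1.8,0,-25,0,6]
    - [1.8,6,-25,0,6]
    - [1.8,12,-25,0,6]
    - [1.8,15,-25,0,6]
    - [1.8,17,-25,0,5.6]
    - [1.8,18.3,-25,0,5.2]
    - [1.8,18.7,-25,0,5]
    - [1.8,18.7,-25,0,5]

```text
clock: 31.35
eef_pos: [686.8, -93.0, 44.2]
tool_rot: [-1.571, -0.001, 0.001]
force: [0.0, -0.8, -0.5]
width: 50.0
```

Call:
apply_moves:
  motion:
    - [0,0,0,0,3.5]
    - [0,0,0,0,2]
    - [0,0,0,0,0]
    - [0,0,0,0,0]
    - [0,0,0,0,0]
    - [0,0,0,0,0]
    - [0,-0.5,0,0,0]
    - [0,-1.2,0,0,0]
    - [0,-2.2,0,0,0]
    - [0,-5,0,0,0]
    - [0,-10,0,0,0]
    - [0,-14,0,0,0]
    - [0,-14,0,0,0]

```text
clock: 32.98
eef_pos: [689.0, -92.5, 187.9]
tool_rot: [-1.571, -0.008, 0.001]
force: [-0.0, 0.0, -6.1]
width: 37.8
```

```bash
python3 go.py 430 -384 170 0 430 -384 15 0
python3 - <<'E'
from h import *
p=ctrl.get_image('scene');q=ctrl.get_image('top')
overlay(p,[],(230,130,390,280),'e1.png',4)
overlay(q,[(430,-384,10,39,(0,0,255))],(330,120,480,260),'e2.png',4)
E
```

```text
t 32.98 pos [689.  -92.5 187.9] rot [-1.571e+00 -8.000e-03  1.000e-03] w 37.8 F [-0.   0.  -6.1]
[-25.93   1.57 -29.13] roll 0.001
[-26.07  17.07 -29.13] roll 0.001
```

View pics/e1.png

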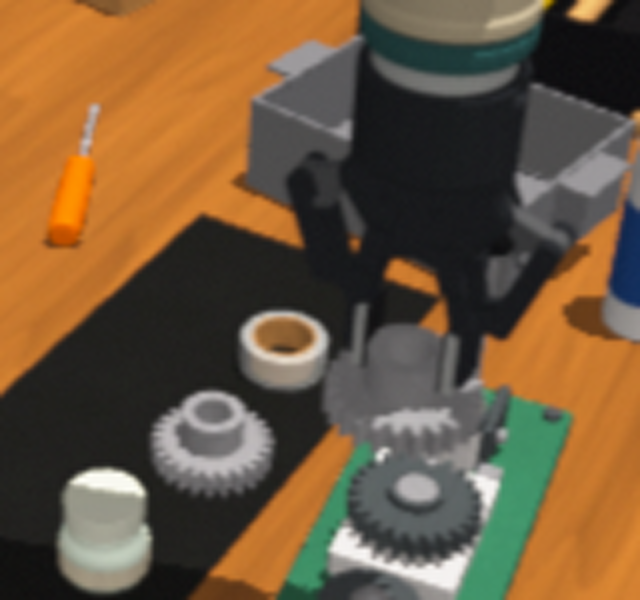

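View pics/e2.png

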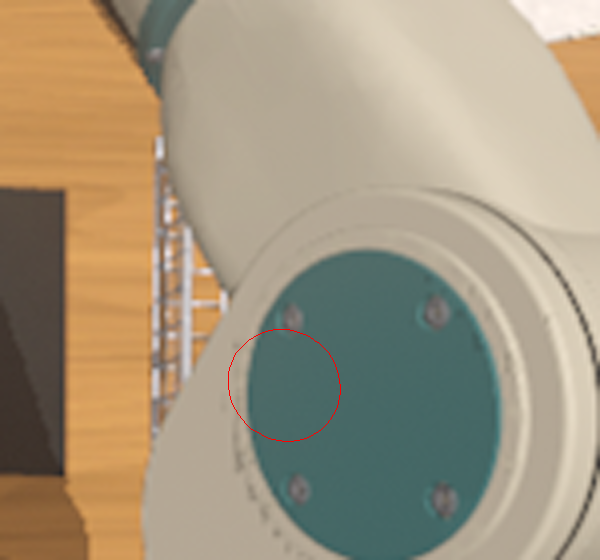

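Call:
apply_moves:
  motion:
    - [-6,0,0,0,0]
    - [-12,0,-1,0,0]
    - [-18,0,-5,0,0]
    - [-22,0,-10,0,0]
    - [-26,0,-15,0,0]
    - [-26,0,-21,0,0]
    - [-26,0,-27,0,0]
    - [-26,0,-29.1,0,0]
    - [-26,0,-29.1,0,0]
    - [-26,0,-29.1,0,0]

```text
clock: 34.33
eef_pos: [425.6, -382.5, 181.9]
tool_rot: [-1.568, 0.002, 0.002]
force: [-0.2, -0.3, -6.1]
width: 37.7
```

```bash
python3 go.py 430 -384 15 0
python3 - <<'E'
from h import *
p=ctrl.get_image('scene');q=ctrl.get_image('top')
x,y,z=ctrl.read_state()['eef_pos']
overlay(p,[(430,-384,10,39,(0,0,255))],(60,190,260,380),'e3.png',3)
overlay(q,[(430,-384,10,39,(0,0,255))],(330,120,480,260),'e4.png',4)
E
```

```text
t 34.33 pos [ 425.6 -382.5  181.9] rot [-1.568  0.002  0.002] w 37.7 F [-0.2 -0.3 -6.1]
[ 0.47 16.69 -0.21] roll 0.002
```

View pics/e3.png

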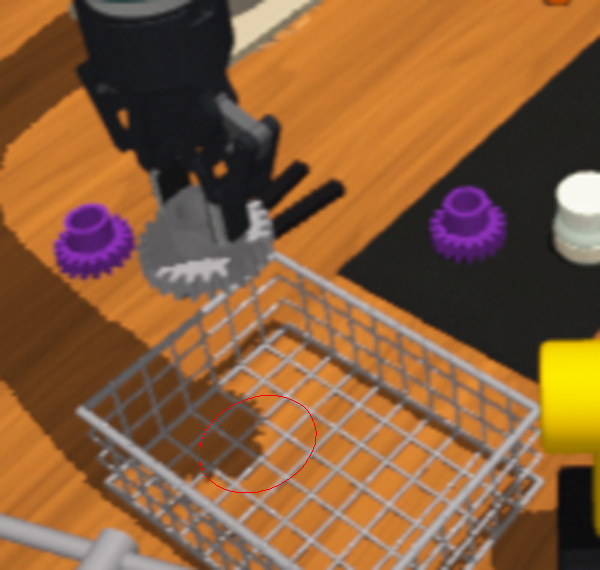

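View pics/e4.png

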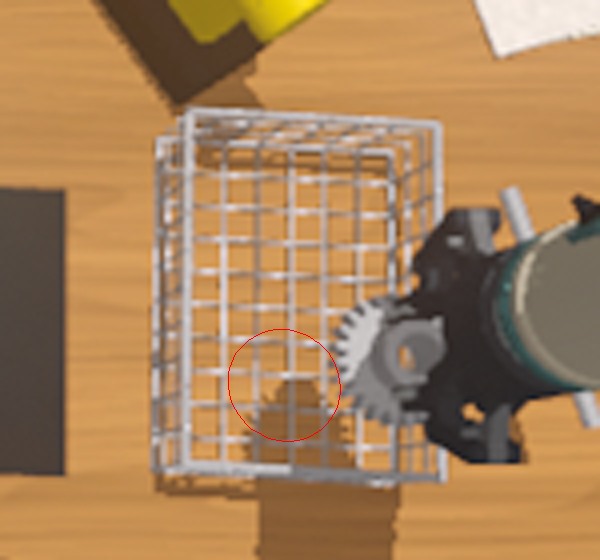

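Call:
apply_moves:
  motion:
    - [1.4,5,-0.2,0,0]
    - [1.4,10,-0.2,0,0]
    - [1.4,15,-0.2,0,0]
    - [1.4,17.4,-0.2,0,0]
    - [1.4,17.9,-0.2,0,0]
    - [1.4,17.9,-0.2,0,0]
    - [1.4,17.9,-0.2,0,0]

```text
clock: 35.3
eef_pos: [441.6, -386.8, 5.9]
tool_rot: [-1.572, -0.002, 0.001]
force: [-0.5, -0.4, -6.2]
width: 37.7
```

Call:
apply_moves:
  motion:
    - [0,0,0,0,3.5]
    - [0,0,0,0,5]
    - [0,0,0,0,5.2]
    - [0,-1,0,0,5.2]
    - [0,-5,0,0,5.2]
    - [0,-11,0,0,5.2]
    - [0,-17,0,0,5.2]
    - [0,-19,0,0,5.8]
    - [0,-19,0,0,5.8]

```text
clock: 36.42
eef_pos: [441.6, -386.9, 196.9]
tool_rot: [-1.574, -0.003, 0.001]
force: [0.1, 1.4, -0.2]
width: 58.2
```

```bash
python3 go.py 527 18 170 0 527 18 -4 0
python3 - <<'E'
from h import *
p=ctrl.get_image('scene');q=ctrl.get_image('top')
for pp in (p,q):
    for m in ctrl.mark_of(pp,'large_gear_a')[:3]: print(m)
overlay(p,[(527,18,41,20,(0,255,0)),(527,18,3,39,(0,0,255))],(60,190,320,380),'e5.png',3)
overlay(q,[(527,18,41,20,(0,255,0)),(527,18,3,39,(0,0,255))],(230,120,430,260),'e6.png',4)
E
```

```text
t 36.42 pos [ 441.6 -386.9  196.9] rot [-1.574e+00 -3.000e-03  1.000e-03] w 58.2 F [ 0.1  1.4 -0.2]
[ 8.57  2.59 40.49] roll 0.001
[ 8.51 19.99 40.55] roll 0.001
{'location': [527.8, 19.5, 5.6], 'confidence': 0.75}
{'location': [278.0, -256.7, -1.2], 'confidence': 0.71}
{'location': [441.5, -391.0, 3.7], 'confidence': 0.59}
{'location': [525.3, 17.1, 3.9], 'confidence': 0.85}
{'location': [438.7, -392.4, 2.3], 'confidence': 0.8}
```

View pics/e5.png

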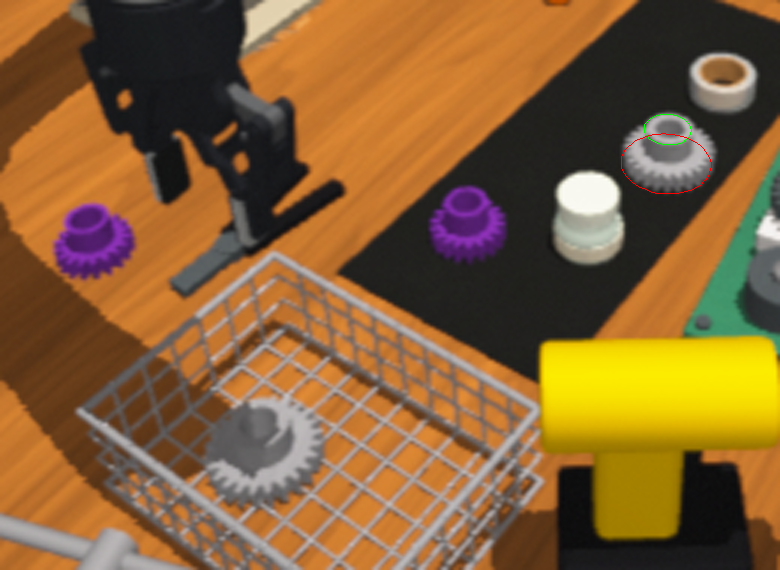

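View pics/e6.png

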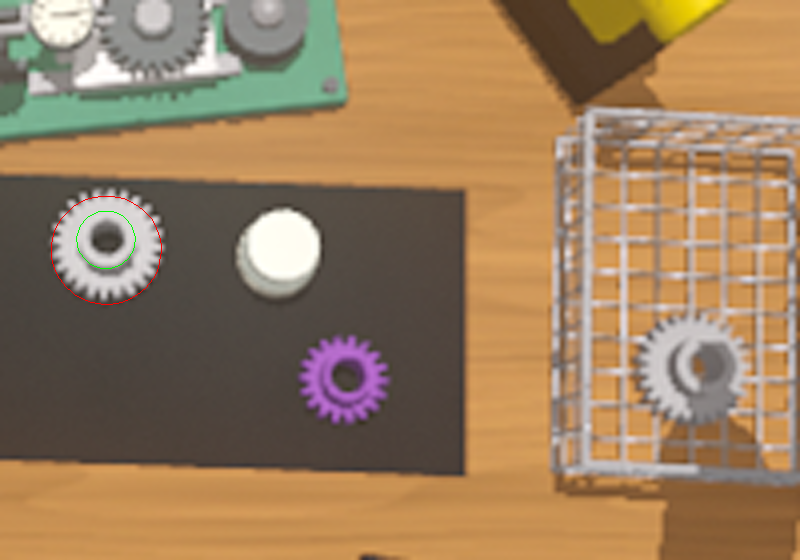

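Gear 1 lies flat in the basket. The other large gear sits at (527,18), with the overlay circles matching. Going there.

Call:
apply_moves:
  motion:
    - [1,0,6,0,5.8]
    - [2,0,12,0,5.8]
    - [4,0,18,0,5.8]
    - [5,0,24,0,5.8]
    - [6,0,30,0,5.8]
    - [8,0,36,0,5.8]
    - [8.5,0,40.5,0,5.8]
    - [8.5,0,40.5,0,5.8]
    - [8.5,6,40.5,0,5.8]
    - [8.5,12,40.5,0,5.8]
    - [8.5,16,40.5,0,5.8]
    - [8.5,18.5,40.5,0,5.6]
    - [8.5,20,40.5,0,5.2]
    - [8.5,20,40.5,0,5]
    - [8.5,20,40.5,0,5]

```text
clock: 38.5
eef_pos: [525.7, 18.7, -4.8]
tool_rot: [-1.571, -0.001, 0.001]
force: [-0.2, -0.1, 0.3]
width: 50.0
```

```bash
python3 go.py 527 18 -4 0
python3 - <<'E'
from h import *
p=ctrl.get_image('scene')
overlay(p,[],(210,180,360,300),'e7.png',5)
E
```

```text
t 38.5 pos [525.7  18.7  -4.8] rot [-1.571e+00 -1.000e-03  1.000e-03] w 50.0 F [-0.2 -0.1  0.3]
[ 0.13 -0.08 -0.07] roll 0.001
```

View pics/e7.png

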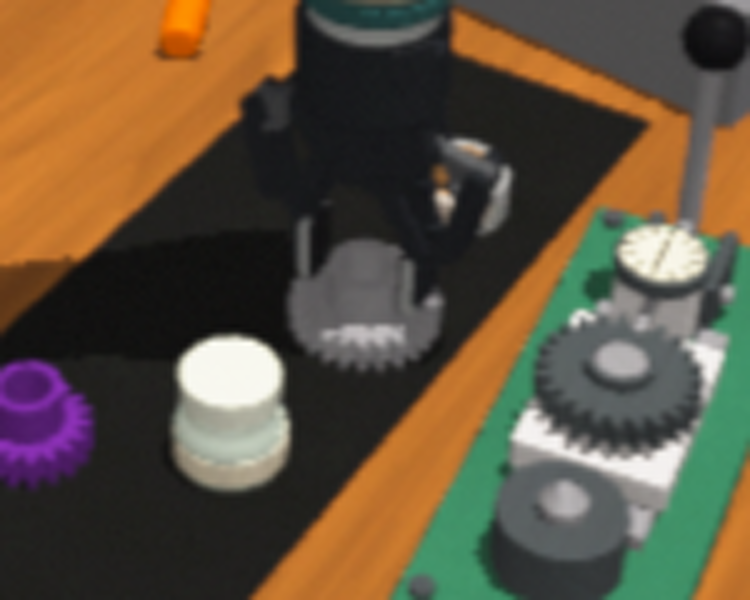

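Call:
apply_moves:
  motion:
    - [0,0,0,0,3.5]
    - [0,0,0,0,2]
    - [0,0,0,0,0]
    - [0,0,0,0,0]
    - [0,0,0,0,0]
    - [0,0,0,0,0]
    - [0,-0.5,0,0,0]
    - [0,-2,0,0,0]
    - [0,-5,0,0,0]
    - [0,-10,0,0,0]
    - [0,-16,0,0,0]
    - [0,-18,0,0,0]
    - [0,-18,0,0,0]

```text
clock: 40.17
eef_pos: [525.5, 18.7, 176.3]
tool_rot: [-1.571, -0.003, 0.001]
force: [-0.8, 0.4, -5.4]
width: 38.0
```

```bash
python3 go.py 686 -94 170 0 686 -94 64 0
```

```text
t 40.17 pos [525.5  18.7 176.3] rot [-1.571e+00 -3.000e-03  1.000e-03] w 38.0 F [-0.8  0.4 -5.4]
[ 16.04   0.69 -11.29] roll 0.001
[ 16.    11.29 -11.28] roll 0.001
```

Call:
apply_moves:
  motion:
    - [2,0,-5.5,0,0]
    - [6,0,-10,0,0]
    - [11,0,-11.3,0,0]
    - [16,0,-11.3,0,0]
    - [16,0,-11.3,0,0]
    - [16,4,-11.3,0,0]
    - [16,8,-11.3,0,0]
    - [16,10.5,-11.3,0,0]
    - [16,11.3,-11.3,0,0]
    - [16,11.3,-11.3,0,0]
    - [16,11.3,-11.3,0,0]

```text
clock: 41.55
eef_pos: [685.9, -93.8, 62.7]
tool_rot: [-1.571, -0.002, 0.001]
force: [-0.1, -0.3, -4.1]
width: 37.8
```

```bash
python3 go.py 685.5 -94 50 0
python3 - <<'E'
from h import *
p=ctrl.get_image('scene'); q=ctrl.get_image('top')
x,y,z=ctrl.read_state()['eef_pos']
c=[(x,y,z+7.5,39,(0,0,255)),(686,-94,50,30,(0,255,0))]
overlay(p,c,(270,210,390,320),'f4.png',5)
overlay(q,c,(240,70,360,160),'f5.png',5)
E
```

```text
t 41.55 pos [685.9 -93.8  62.7] rot [-1.571e+00 -2.000e-03  1.000e-03] w 37.8 F [-0.1 -0.3 -4.1]
[-0.05  1.27 -0.02] roll 0.001
```

View pics/f4.png

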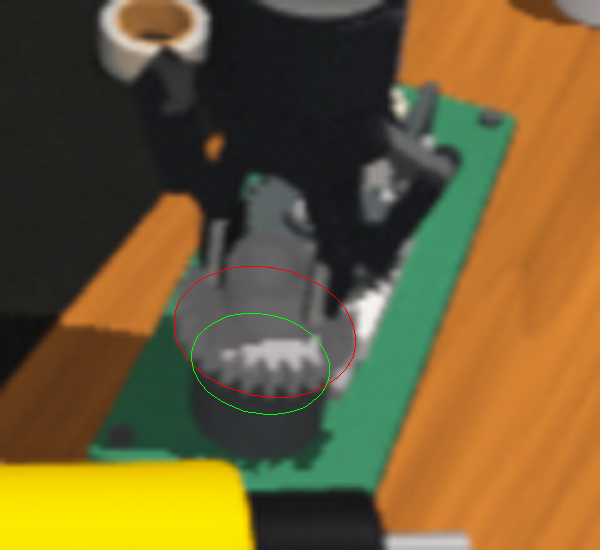

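View pics/f5.png

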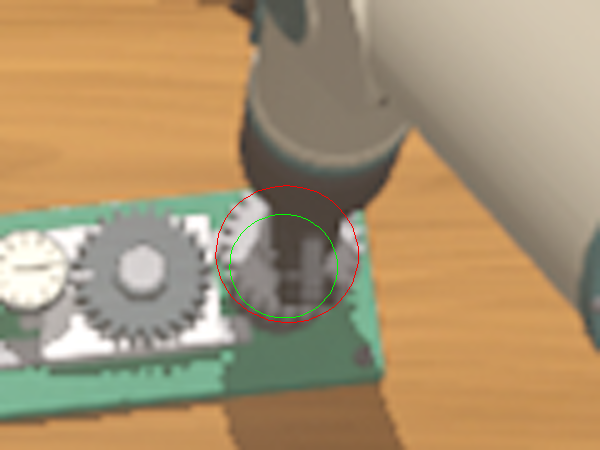

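Call:
apply_moves:
  motion:
    - [0,0.4,0,0,0]
    - [0,0.8,0,0,0]
    - [0,1.2,0,0,0]
    - [0,1.2,0,0,0]

```text
clock: 42.15
eef_pos: [685.1, -93.7, 48.9]
tool_rot: [-1.57, 0.0, 0.001]
force: [0.5, 0.1, -5.2]
width: 38.0
```

Call:
apply_moves:
  motion:
    - [0,0.3,0,0,0]
    - [0,0.6,0,0,0]
    - [0,0.8,0,0,0]
    - [0,0.8,0,0,0]

```text
clock: 42.65
eef_pos: [685.4, -93.7, 43.3]
tool_rot: [-1.571, -0.001, 0.001]
force: [-3.8, 0.6, 6.6]
width: 38.0
```

Seated. The wrist force and height match the first gear, so I release and go to the lever.

Call:
apply_moves:
  motion:
    - [0,-0.1,0,0,3]
    - [0,-0.1,0,0,4.5]
    - [0,-0.1,0,0,5.5]
    - [0,-0.1,0,0,5.8]
    - [0,-3,0,0,5.8]
    - [0,-8,0,0,5.8]
    - [0,-14,0,0,4]
    - [0,-18,0,0,2]
    - [0,-18,0,0,0]
    - [0,-18,0,0,0]

```text
clock: 43.9
eef_pos: [684.6, -94.4, 220.7]
tool_rot: [-1.571, 0.001, 0.001]
force: [0.0, -0.2, -0.4]
width: -0.1
```

```bash
python3 go.py 668 151 221 0 668 151 136 0
python3 - <<'E'
from h import *
p=ctrl.get_image('scene'); q=ctrl.get_image('top')
c=[(686,-94,50,39,(0,0,255)),(686,-94,88,20,(0,255,0)),(667,100,180,16,(0,255,0))]
overlay(p,c,(270,160,390,320),'f1.png',4)
overlay(q,c,(190,70,390,190),'f2.png',4)
E
```

```text
t 43.9 pos [684.6 -94.4 220.7] rot [-1.571e+00  1.000e-03  1.000e-03] w -0.1 F [ 0.  -0.2 -0.4]
[-1.64 -0.04 24.54] roll 0.001
[-1.63  8.46 24.54] roll 0.001
```

View pics/f1.png

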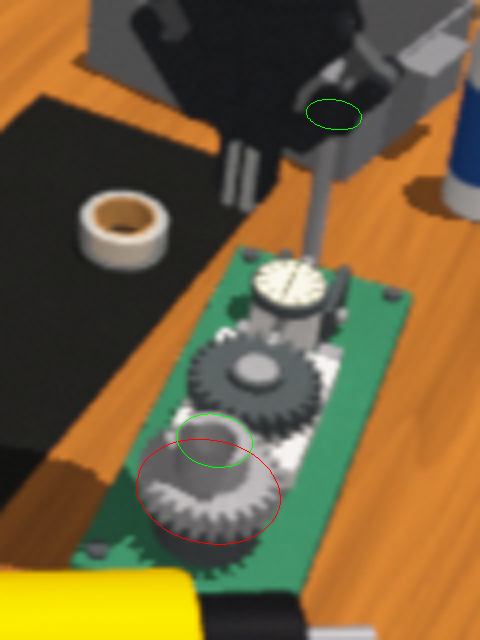

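View pics/f2.png

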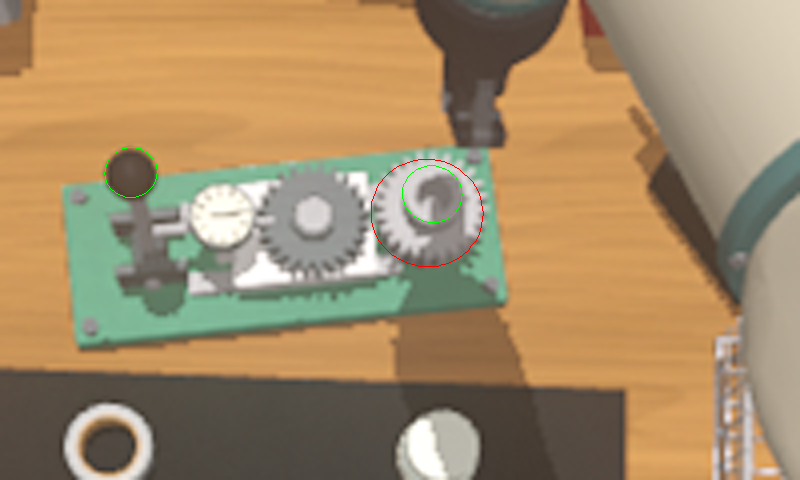

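Same seated picture as the first gear. I'll repeat the lever motion.

Call:
apply_moves:
  motion:
    - [-0.8,0,6,0,0]
    - [-1.7,0,12,0,0]
    - [-1.7,0,18,0,0]
    - [-1.7,0,24.5,0,0]
    - [-1.7,0,24.5,0,0]
    - [-1.7,4,24.5,0,0]
    - [-1.7,8.6,24.5,0,0]
    - [-1.7,8.6,24.5,0,0]
    - [-1.7,8.6,24.5,0,0]

```text
clock: 45.12
eef_pos: [668.6, 150.9, 136.3]
tool_rot: [-1.57, -0.001, 0.0]
force: [1.1, -0.1, 0.3]
width: -0.2
```

Call:
apply_moves:
  motion:
    - [-0.1,0,-1,0,0]
    - [-0.1,0,-2.2,0,0]
    - [0,0,-3.2,0,0]
    - [0.1,0,-4.2,0,0]
    - [0.2,0,-5.2,0,0]
    - [0.3,0.3,-6,0,0]
    - [0.4,0.5,-6.8,0,0]
    - [0.5,0.8,-7.6,0,0]
    - [0.5,1,-8.2,0,0]
    - [0.5,1,-8.8,0,0]
    - [0.5,1,-8.8,0,0]

```text
clock: 46.5
eef_pos: [673.4, 64.0, 124.7]
tool_rot: [-1.568, -0.001, 0.001]
force: [3.4, 6.6, -1.5]
width: -0.0
```

Call:
apply_moves:
  motion:
    - [0,0,0,0,0]
    - [0,0,0,0,0]
    - [0,0,0,0,0]
    - [0,0,0,0,0]
    - [0,0,0,0,0]
    - [0,0,0,0,0]
    - [0,0,0,0,0]
    - [0,0,0,0,0]
    - [0,0,0,0,0]
    - [0,0,0,0,0]
    - [0,0,0,0,0]

```text
clock: 47.88
eef_pos: [673.4, 64.7, 124.9]
tool_rot: [-1.568, -0.001, 0.002]
force: [1.9, 6.3, -1.3]
width: -0.2
```

Run:
```python
from h import *
p=ctrl.get_image('scene')
overlay(p,[],(270,150,430,300),'g7.png',4)
```

```text
(no output)
```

View pics/g7.png

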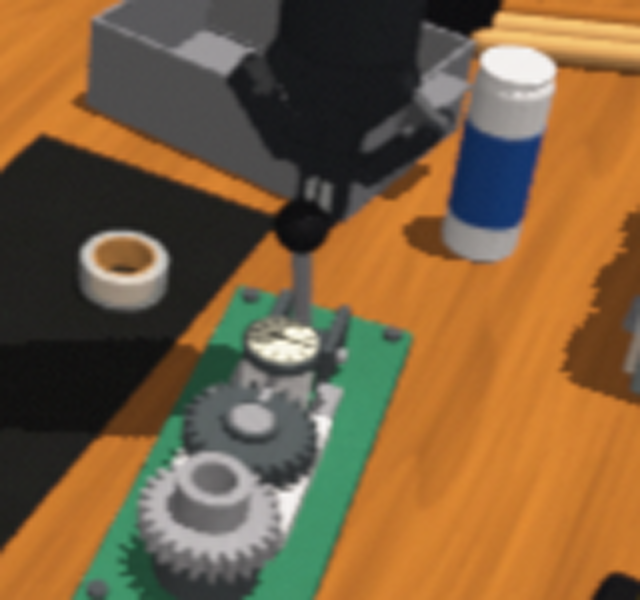

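Call:
apply_moves:
  motion:
    - [0,0,1.5,0,0]
    - [0,-0.5,3.5,0,0]
    - [-0.3,-0.9,6,0,0]
    - [-0.5,-1,9,0,0]
    - [-0.5,-1,9.5,0,0]
    - [-0.5,-5,9.5,0,0]
    - [-0.5,-10,9.5,0,0]
    - [-0.5,-10.5,9.5,0,0]
    - [-0.5,-10.5,9.5,0,0]

```text
clock: 49.05
eef_pos: [668.1, 156.4, 230.3]
tool_rot: [-1.573, -0.0, -0.0]
force: [-0.4, -0.0, -0.1]
width: -0.0
```

```bash
python3 go.py 686 -95 225 0 686 -95 43 0
python3 - <<'E'
from h import *
p=ctrl.get_image('scene')
overlay(p,[(667,100,180,16,(0,255,0))],(270,130,430,280),'g8.png',4)
E
```

```text
t 49.05 pos [668.1 156.4 230.3] rot [-1.573 -0.    -0.   ] w -0.0 F [-0.4 -0.  -0.1]
[  1.8    0.58 -25.14] roll -0.0
[  1.79  18.78 -25.1 ] roll -0.0
```

View pics/g8.png

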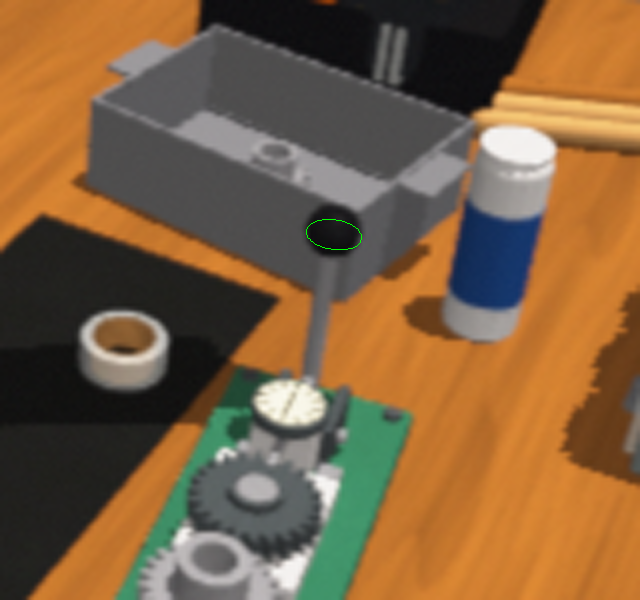

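Lever back at centre (knob at (333,233), as before). Fetching the second gear.

Call:
apply_moves:
  motion:
    - [0,0,-6,0,2]
    - [0.6,0,-12,0,4]
    - [1.2,0,-18,0,6]
    - [1.8,0,-25,0,6]
    - [1.8,0,-25,0,6]
    - [1.8,6,-25,0,6]
    - [1.8,12,-25,0,6]
    - [1.8,15,-25,0,6]
    - [1.8,17,-25,0,5.6]
    - [1.8,18.3,-25,0,5.2]
    - [1.8,18.7,-25,0,5]
    - [1.8,18.7,-25,0,5]

```text
clock: 50.6
eef_pos: [686.8, -92.0, 44.2]
tool_rot: [-1.571, -0.001, 0.001]
force: [0.6, -0.4, -0.1]
width: 49.6
```

Call:
apply_moves:
  motion:
    - [0,0,0,0,3.5]
    - [0,0,0,0,2]
    - [0,0,0,0,0]
    - [0,0,0,0,0]
    - [0,0,0,0,0]
    - [0,0,0,0,0]
    - [0,-0.5,0,0,0]
    - [0,-1.2,0,0,0]
    - [0,-2.2,0,0,0]
    - [0,-5,0,0,0]
    - [0,-10,0,0,0]
    - [0,-14,0,0,0]
    - [0,-14,0,0,0]

```text
clock: 52.22
eef_pos: [688.9, -91.5, 188.0]
tool_rot: [-1.571, -0.008, 0.001]
force: [0.7, -0.1, -5.6]
width: 37.9
```

```bash
python3 go.py 535 -384 187 0
```

```text
t 52.23 pos [688.9 -91.5 188. ] rot [-1.571e+00 -8.000e-03  1.000e-03] w 37.9 F [ 0.7 -0.1 -5.6]
[-15.42  -0.03 -29.24] roll 0.001
```

Call:
apply_moves:
  motion:
    - [-6,0,0,0,0]
    - [-12,0,-1,0,0]
    - [-18,0,-5,0,0]
    - [-21,0,-10,0,0]
    - [-21,0,-16,0,0]
    - [-21,0,-22,0,0]
    - [-19,0,-27,0,0]
    - [-15.2,0,-29.2,0,0]
    - [-15.2,0,-29.2,0,0]
    - [-15.2,0,-29.2,0,0]

```text
clock: 53.48
eef_pos: [533.1, -382.9, 181.7]
tool_rot: [-1.568, 0.003, 0.002]
force: [-1.0, 0.2, -5.1]
width: 37.7
```

```bash
python3 go.py 537 -386 5 0
python3 - <<'E'
from h import *
p=ctrl.get_image('scene');q=ctrl.get_image('top')
overlay(p,[],(60,190,260,380),'h3.png',3)
overlay(q,[(537,-386,10,39,(0,0,255))],(330,90,480,260),'h4.png',4)
E
```

```text
t 53.48 pos [ 533.1 -382.9  181.7] rot [-1.568  0.003  0.002] w 37.7 F [-1.   0.2 -5.1]
[ 0.45 17.66 -0.36] roll 0.002
```

View pics/h3.png

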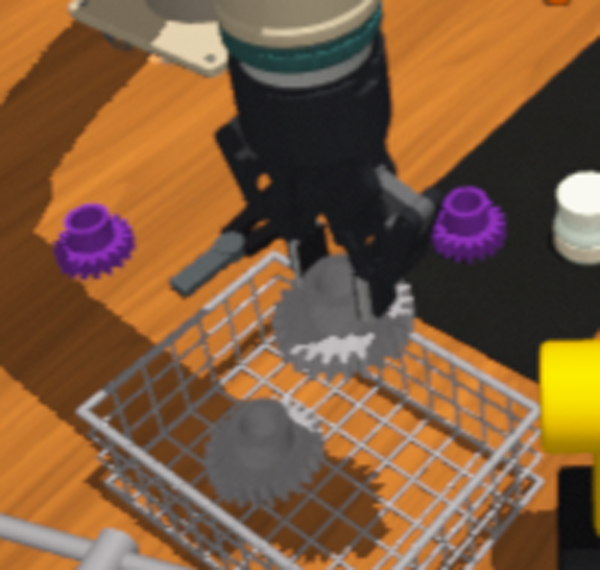

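View pics/h4.png

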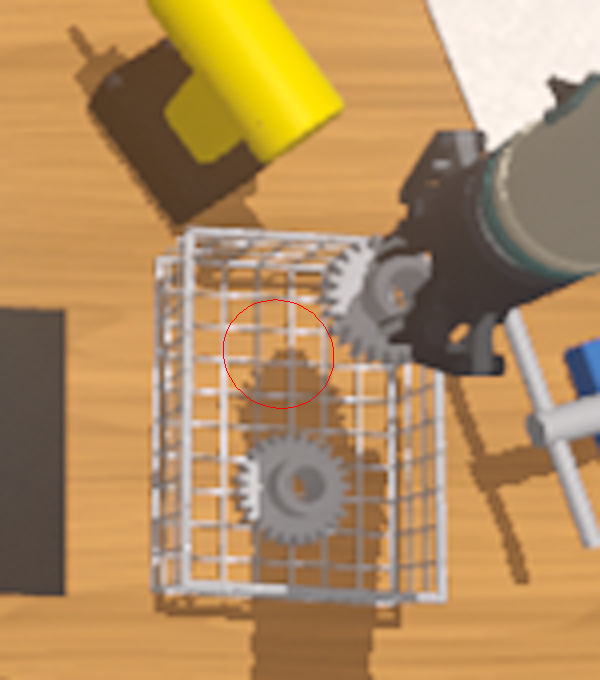

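Call:
apply_moves:
  motion:
    - [0.4,5,-0.4,0,0]
    - [0.4,10,-0.4,0,0]
    - [0.4,14,-0.4,0,0]
    - [0.4,16.5,-0.4,0,0]
    - [0.4,17.6,-0.4,0,0]
    - [0.4,17.6,-0.4,0,0]
    - [0.4,17.6,-0.4,0,0]

```text
clock: 54.45
eef_pos: [539.5, -388.6, 9.0]
tool_rot: [-1.572, -0.002, 0.001]
force: [-0.0, 0.3, -4.3]
width: 38.1
```

Call:
apply_moves:
  motion:
    - [0,0,0,0,3.5]
    - [0,0,0,0,5]
    - [0,0,0,0,5.2]
    - [0,-1,0,0,5.2]
    - [0,-5,0,0,5.2]
    - [0,-11,0,0,5.2]
    - [0,-17,0,0,5.2]
    - [-4,-22,0,0,5.8]
    - [-9,-22,5,0,5.8]
    - [-12,-22,11,0,5.8]
    - [-12,-22,16,0,5.8]
    - [-12,-22,16,0,5.8]

```text
clock: 55.95
eef_pos: [418.0, -223.9, 229.1]
tool_rot: [-1.572, -0.001, 0.009]
force: [-0.8, -0.5, 0.5]
width: 58.1
```

```bash
python3 go.py
python3 - <<'E'
from h import *
p=ctrl.get_image('scene');q=ctrl.get_image('top')
for n,pp in (('s',p),('t',q)):
  for k in ('large_gear_a','small_gear_a','lever_knob','tape_roll','screw_jar'):
    for m in ctrl.mark_of(pp,k)[:4]: print(n,k,np.round(m['location']),round(m['confidence'],2))
for n,pp in (('s',p),('t',q)): cv2.imwrite(f'pics/fin_{n}.png',cv2.resize(cv2.cvtColor(pp['image'],cv2.COLOR_RGB2BGR),(800,600),interpolation=cv2.INTER_CUBIC))
E
```

```text
t 55.95 pos [ 418.  -223.9  229.1] rot [-1.572e+00 -1.000e-03  9.000e-03] w 58.1 F [-0.8 -0.5  0.5]
s large_gear_a [ 538. -386.   10.] 0.79
s large_gear_a [ 440. -388.    3.] 0.69
s large_gear_a [ 280. -255.    1.] 0.67
s small_gear_a [ 434. -149.    6.] 0.83
s small_gear_a [ 186. -320.    1.] 0.8
s small_gear_a [524. 386.   2.] 0.62
s lever_knob [665. 100. 182.] 0.87
s tape_roll [523. 132.   5.] 0.94
s screw_jar [ 521. -104.    3.] 0.69
t large_gear_a [ 538. -388.    4.] 0.42
t large_gear_a [ 440. -392.    2.] 0.42
t small_gear_a [525. 380.   5.] 0.78
t small_gear_a [ 431. -149.    3.] 0.71
t small_gear_a [ 185. -317.   -1.] 0.54
t lever_knob [665. 101. 179.] 0.53
t tape_roll [526. 127.   2.] 0.74
t tape_roll [667. 101. 180.] 0.32
t screw_jar [ 521. -106.    1.] 0.85
t screw_jar [524. 130.   3.] 0.68
```

View pics/fin_s.png

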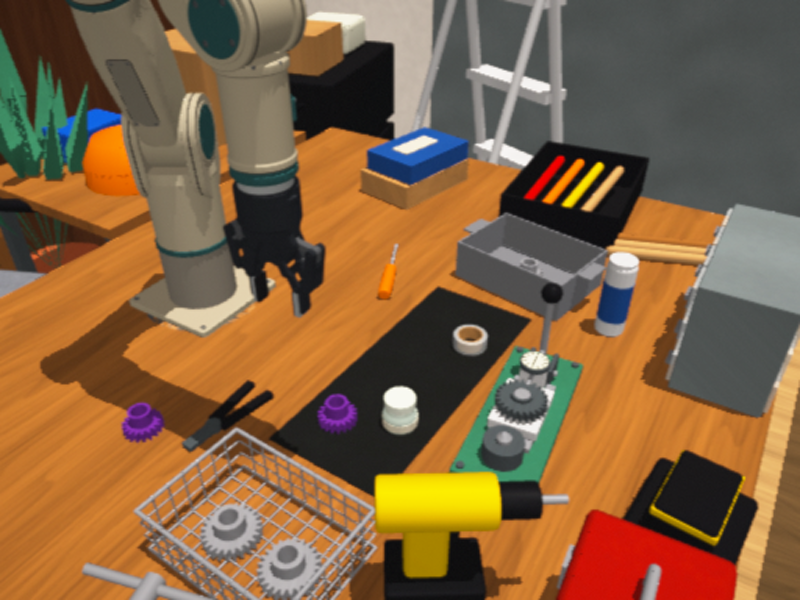

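View pics/fin_t.png

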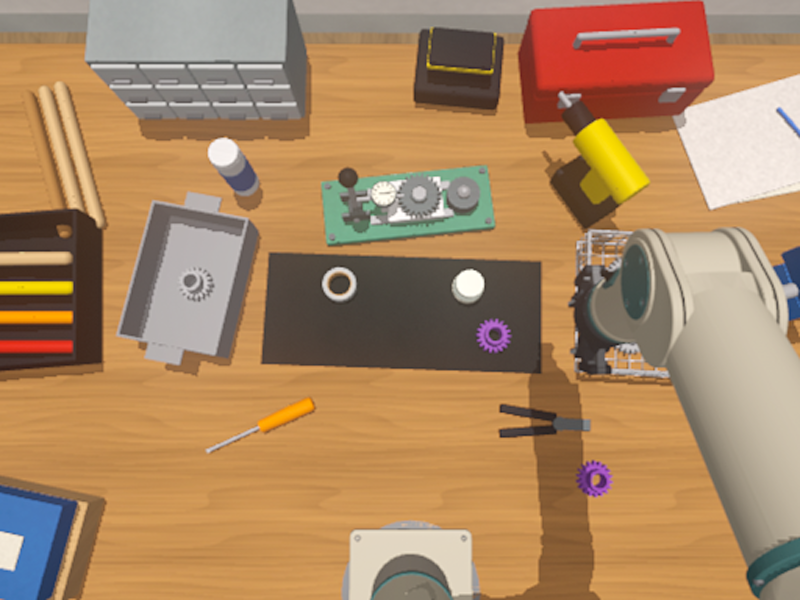

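```bash
python3 -c "
from cell import ctrl
print(ctrl.finish_job())"
```

```text
the job is handed in; nothing more can be done
None
```

I tested both large gears on the post one after the other, and the job is handed in at about 56 s of the 210 s allowed. The hand-in gives no verdict.

- **Large gears:** Each one sat flat on the post. I pushed the lever over with about 6 N and held it for over a second, and the pictures showed the master gear meshed with the gear. From the picture I put the lever angle at about 0.41 rad, then pushed slightly further; this was not read directly. After each release the lever was back at centre, and each gear went into the wire basket before I started the next step.
- **Small gears:** Only one was present. It went into the reject box. I left the two purple look-alikes alone.
- **Last checks:** The final pictures show both large gears flat in the basket, the small gear in the reject box and the lever upright. The tools and other bystanders look unmoved, and the gripper is clear of everything.

- **Disagreements:** My first two grips on the small gear did not work. The first closed on nothing and the second held only the top of the hub, so I let go. In the pictures the fingertips sit about 24 mm higher than the reported tool position suggests, so I gripped lower after that.
- **Network error:** The scene-camera network also reported a large gear near (280, -255), which is the pliers.

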